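# Pry the clipped cover off the lamp driver box

## Robot

A 7-joint arm with a two-finger parallel gripper is mounted at the origin on the work surface. World frame = base frame: x ahead of the robot, y to its left, z up, the work surface at z = 0. Lengths are in m, angles in rad, forces in N, time in s.
With the tool pointing down it reaches from about 0.35 to 0.775 m from the base axis. Payload 3.1 kg.
Tool frame: the origin (TCP) lies at the very end of the fingers, on their centre line; the grasp point (between the pads) lies 19 mm behind it (bot.hold_point_z is the distance from the TCP to the grasp point, in m); x points along the fingers, y is the direction in which the jaws open and shut, and the axes are right-handed (so a half turn about x gives the same grasp; the last joint's range is limited). The gripper opens to 85 mm and grips with 20 to 120 N. Pads are 22 mm wide; open, the fingers measure 114 mm over their backs; the gripper's body (76 mm by 85 mm) begins 54 mm behind the grasp point. The pads swing forward as they close: fully open they stand 13 mm farther back than shut.
Start: joints at [-1.197, 0.311, 0.014, 1.512, -0.004, 1.319, -0.027], TCP at [0.222, 0.503, 0.231] pointing down, gripper open.
Joint ranges: [-2.7, 2.7], [-0.3, 1.91], [-1.27, 1.3], [0.12, 2.57], [-1.44, 4.58], [0.2, 2.03], [-3.05, 3.05]. Speed limits (rad/s): [2.79, 2.79, 3.14, 3.14, 3.14, 3.14, 3.14].

## Interface

Orientations are given as a 3x3 rotation matrix whose columns are the frame's x, y, z axes.
In Python, from bench import telemetry, eyes, bot gives the robot as it stands.
- The arm moves only by the shell command python3 -m handwheel 'ROWS' [OPENING] [FORCE]. ROWS is a JSON object of lists of equal length, an entry for each row: "delta_pos": the shift along the tool's x, y, z in m, a list of three; "twist": the turn, a rotation vector about the tool's x, y, z in degrees, a list of three. A call has 1 to 10 rows; each row shifts and turns the commanded pose from where the row before left it, along the tool's axes as they then stand; what a row does not reach is not made up. A row lasts 1/8 s, in which the tool goes at most 62.5 mm and 10.7 degrees, less where a joint would pass 70% of its speed; a pose out of reach is approached as far as the arm can. A call is refused whole if a number of a shift passes 0.0625 or a number of a turn 10.7, either way. A call with a gripper value outside its range is refused whole. OPENING is the closure, from 0 (fully open) to 1 (shut), set as the call begins (- or left out, the last holds). The fingers move at their own pace and stop on an object; FORCE is the grip in N (left out, the last holds). Time passes only in rows, so rows that do not move let the fingers close. It gives the time, the measured TCP pose, the force and the opening at its end, in the units of the state.
- telemetry.get_obs(): the state, without advancing time (a new reading comes with each control period).
- eyes.read_camera(name): name is "side" or "top"; returns a dict with "image" (480x640x3 uint8, red, green, blue), "fovy" (degrees; the focal length in pixels is half the picture's height over the tangent of half this angle, whatever the lens; pixels are square), "cx", "cy" (the principal point, pixels), "cam_to_world" (4x4, takes a point from camera to world coordinates). Camera axes: x right, y up, looking along -z (the intrinsics and any distortion apply to the point x, -y, -z); pixel columns grow to the right and rows downward; lengths in m; the calibration is good to about 2 mm. A picture is of the moment at which its call begins. There is no depth.
- bot.hand_in(): hands the job in, once; it reports no verdict.
The state is a dict: "clock": time; "joint_pos": joint angles; "dq": joint speeds; "joint_torque": joint torques, N m; "tcp_pos": TCP position; "eef_rot": TCP orientation; "wrist_force": force on the tool from outside, world axes, zero at the start; "ft_torque": the same for the moment, N m; "finger_gap": finger opening in m.
Only numpy, scipy, OpenCV 4.12 (cv2) and the standard library are available. Lean on these libraries where they do the work, as an engineer would, in place of code of your own. Each camera call takes 0.05 s, during which the arm holds its last target.

## Task

Open the grey lamp driver box: push the flat blade of the red pry tool under the white cover at the box's notch and lever the cover up until its orange clip lets go; do not pull the cover up with the gripper while it is still clipped in. Then lay the tool back down on the bench and set the loosened cover down carefully, window up and flat, in the middle of the blue mat, without dropping it. Do not knock the beaker, the black reactor or the flask about.

Things in the scene. Friction and masses are not known exactly. Their poses are not given: they have to be found in the camera images.
- driver: Grey open-topped box 150 (x) x 96 (y) x 124 mm high, fixed. Origin: centre of underside, z up; notch in the -x wall. x walls 10 mm thick; y walls 9 mm, with a ledge at z = 108 mm inside the y and +x walls, on which the cover lies sunk in with 1 to 1.5 mm play. Empty under the cover down to z = 80 mm. The thin dark foot plate (88 mm to each x side) has no substance.
- clip (a joint): Orange spring clip, 14 mm wide, across the middle of the notch: its nose, flat on top, sloped 45 degrees below, is at (-59.5, 0, 117) mm of the box, 4 mm over the cover's end flange; lowest point z = 109 mm: the blade goes in below it. 0 = out, grows (m) as it is pushed to -x (4 mm lets the flange by). Preload 5 N, 0.6 N/mm, low friction: 7 to 12 N upward at the cover's end frees it.
- rear_clip (a joint): Weaker twin of the clip in the +x wall (nose at x = +59.5 mm, preload 3 N), over the cover's other end flange. It needs no prying: it holds that end down while the notch end is levered up, and gives way to about 5 N as the loosened cover is lifted off by hand.
- notch (a point): Middle of the notch's sill at the wall's outer face: (-75, 0, 99) mm of the box. The notch is cut 32 mm wide through the wall, open above. Between sill and seated cover (z = 108) is a 9 mm gap for the blade, pushed along the box's +x; the cover's end is 11.5 mm inside the face. The sill is the fulcrum: blade 40 mm in, handle tipped down 20 to 28 degrees frees the cover (at 33 its end meets the bench).
- cover: White rigid cover, about 110 g: flange 127 (x) x 76 (y) x 3 mm, a body 104 x 58 mm up to z = 12 mm, and over the origin an amber window block 50 (x) x 16 (y) mm, z = 12 to 36 mm: the place to grip it once loose. Origin: centre of underside; z up; -x to the notch. Starts seated at (0, 0, 108) mm of the box, axes parallel.
- cover_edge (a point): Middle of the lower edge of the cover's notch end, 63.5 mm to -x of the cover's origin; 108 mm above the box's underside while seated, above about 117 mm when the clip has let go. The clip then springs in under it: the cover stays up, tilted about 4 degrees, its +x end on the ledge, and can be lifted off.
- pry_tool: Flat pry tool, 200 mm long, about 150 g, lying on the bench. Red handle 95 (x) x 22 (y) x 26 (z) mm, x = -100 to -5; steel blade 105 long, 16 wide (y), 3 thick, x = -5 to +100, at half the handle's height (z = 11.5 to 14.5 mm). Origin: middle of the length, on the handle's underside; x to the blade tip. Balances near x = -25 mm.
- tool_tip (a point): Middle of the blade's end, at (100, 0, 13) mm of the pry tool.
- mat: Blue mat 170 (x) x 120 (y) x 4 mm, fixed flat on the bench. Origin: centre of its underside.
- beaker: Open glass beaker, 68 mm across, 95 mm high, loose, near the box. Origin: centre of its underside.
- reactor: Black drum with a blue lit top, 84 mm across, 100 mm high, 600 g, loose, near the box. Origin: centre of its underside.
- flask: Tall steel flask with black cap, 72 mm across, 205 mm high, loose, near the box. Origin: centre of its underside.
Not all that is in view belongs to the job. There is more than one size of the cover; the one meant has the size given above.

How it is judged:
On the way:
1. the blade in the notch has levered the cover's notch end up by more than 8.5 mm, past its clip, with no finger on the cover (z of cover_edge in the frame of driver above 0.1165 m and distance between tool_tip and notch below 0.06 m and x of tool_tip in the frame of driver above -0.07 m and contact force between the fingers and cover below 0.5 N), for 0.1 s.
At the end, for the whole second after the job is handed in: The cover lies at rest window up and flat (within 6 degrees) on the blue mat, its centre within 45 mm of the mat's centre; the pry tool lies at rest flat on the bench (or beside the cover on the mat), handle down; both are let go (horizontal distance between cover and mat below 0.045 m and height (world z) of each of cover, pry_tool below 0.012 m and angle between cover's own z axis and vertical below 0.1 rad and linear speed of each of cover, pry_tool below 0.02 m/s and angle between pry_tool's own z axis and vertical below 0.15 rad); the robot touches nothing.
It fails at once if the gripper pulls or presses (over 3 N) on the cover while it is still clipped in (z of cover_edge in the frame of driver between 0.09 and 0.112 m and horizontal distance between cover and driver below 0.02 m and contact force between the fingers and cover above 3 N).
It fails at once if the cover is flung or dropped (moves faster than 0.8 m/s with no finger on it) (linear speed of cover above 0.8 m/s and contact force between the fingers and cover below 0.1 N).
It fails at once if the glass beaker is shoved more than 25 mm or tipped (distance of beaker from where it was at the start of the episode above 0.025 m or angle between beaker's own z axis and vertical above 0.3 rad).
It fails at once if the black lamp reactor is shoved more than 25 mm or tipped (distance of reactor from where it was at the start of the episode above 0.025 m or angle between reactor's own z axis and vertical above 0.3 rad).
It fails at once if the steel flask is shoved more than 25 mm or tipped (distance of flask from where it was at the start of the episode above 0.025 m or angle between flask's own z axis and vertical above 0.3 rad).
It also fails if it takes over 69 s, if anything falls off the work surface, if the arm or the gripper's body presses on something with over 40 N, if the wrist force passes 120 N, or if a joint passes its speed limit or range.

## Working session

There is one attempt and no reset: what is moved stays moved. The work goes in short steps, Python scripts to look and compute and a shell command to move; the robot and the scene stay as the last step left them, time stands still between calls to the robot, and variables do not carry over. Pictures are saved under pics/ and viewed, and the job is handed in when it is done.

```bash
ls; mkdir -p pics; python3 - <<'E'
from bench import telemetry, eyes, bot
import cv2,numpy as np
print(telemetry.get_obs()); print(bot.hold_point_z)
for n in ("side","top"):
    c=eyes.read_camera(n); cv2.imwrite(f"pics/{n}0.png",c["image"][:,:,::-1])
    print(n,{k:(v if k!="image" else v.shape) for k,v in c.items()})
E
```

```text
pics
{'clock': 0.0, 'joint_pos': array([-1.19669892,  0.31173656,  0.01400628,  1.51309135, -0.00439478,
        1.31919131, -0.0272302 ]), 'dq': array([ 0.00185365, -0.00166122, -0.00011117, -0.00114665,  0.0018119 ,
        0.00047225, -0.00018954]), 'joint_torque': array([-4.48051981e-05, -3.79906869e+01,  1.46069862e-01, -2.30595517e+01,
        1.20409505e-02,  1.35205127e-02, -1.32747462e-05]), 'tcp_pos': array([0.22185386, 0.50245807, 0.23020129]), 'eef_rot': array([[-8.68647838e-04,  4.03887246e-01,  9.14808361e-01],
       [-2.23290311e-03,  9.14805643e-01, -4.03888166e-01],
       [-9.99997130e-01, -2.39351502e-03,  1.07197144e-04]]), 'wrist_force': array([-0.10576001, -0.13383975,  0.62399153]), 'ft_torque': array([-0.00702406,  0.05620537,  0.00783821]), 'finger_gap': 0.08573944686032314}
0.0187
side {'image': (480, 640, 3), 'fovy': 54.33480605401547, 'cx': 328.43584786000616, 'cy': 239.32952669873643, 'cam_to_world': array([[-0.98813117,  0.10963605, -0.10759519,  0.53253562],
       [-0.15325686, -0.75124649,  0.64198213,  0.56136893],
       [-0.01044612,  0.65085225,  0.75913255,  0.79398789],
       [ 0.        ,  0.        ,  0.        ,  1.        ]])}
top {'image': (480, 640, 3), 'fovy': 57.84599574079128, 'cx': 317.6451285991823, 'cy': 246.04417175787808, 'cam_to_world': array([[ 0.02475145,  0.99286488, -0.11664774,  0.52767596],
       [-0.99957885,  0.02281142, -0.01793752, -0.01935453],
       [-0.01514863,  0.11704259,  0.99301135,  1.020732  ],
       [ 0.        ,  0.        ,  0.        ,  1.        ]])}
```

View pics/side0.png

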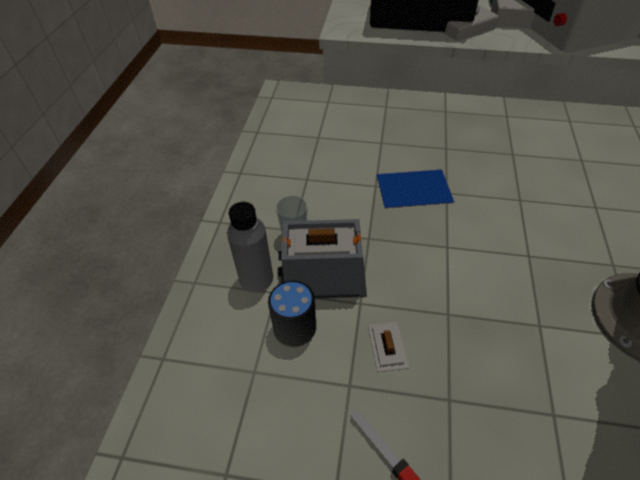

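View pics/top0.png

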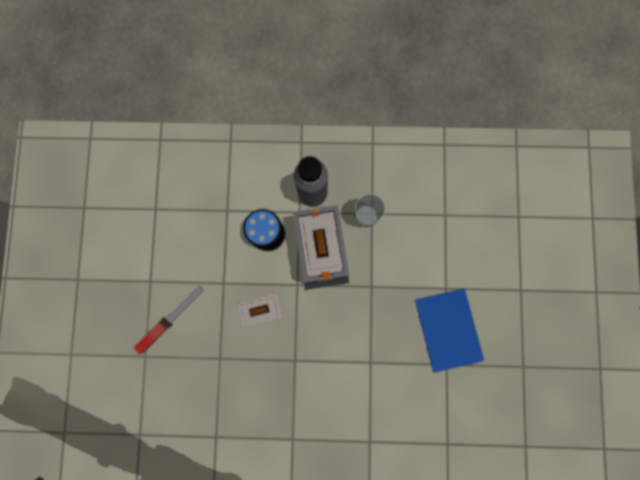

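```bash
cat > h.py <<'E'
import numpy as np,cv2
from bench import telemetry, eyes, bot
def K(c):
    f=240/np.tan(np.radians(c["fovy"])/2); return f
def proj(c,P):
    P=np.atleast_2d(P); T=np.linalg.inv(c["cam_to_world"]); q=P@T[:3,:3].T+T[:3,3]; f=K(c)
    return np.c_[c["cx"]+f*q[:,0]/-q[:,2], c["cy"]-f*q[:,1]/-q[:,2]]
def ray(c,uv):
    u,v=uv; f=K(c); d=np.array([(u-c["cx"])/f,-(v-c["cy"])/f,-1.]); T=c["cam_to_world"]
    d=T[:3,:3]@d; return T[:3,3],d/np.linalg.norm(d)
def onz(c,uv,z):
    o,d=ray(c,uv); return o+d*(z-o[2])/d[2]
def tri(c1,p1,c2,p2):
    o1,d1=ray(c1,p1);o2,d2=ray(c2,p2)
    A=np.c_[d1,-d2]; s=np.linalg.lstsq(A,o2-o1,rcond=None)[0]
    a=o1+s[0]*d1;b=o2+s[1]*d2
    return (a+b)/2,np.linalg.norm(a-b)
def crop(c,x0,y0,x1,y1,k,fn):
    im=cv2.resize(c["image"][y0:y1,x0:x1,::-1],None,fx=k,fy=k,interpolation=cv2.INTER_CUBIC); cv2.imwrite(fn,im)
E
python3 - <<'E'
from h import *
s=eyes.read_camera("side");t=eyes.read_camera("top")
print(s.keys())
crop(s,220,180,380,300,5,"pics/s1.png"); crop(t,230,140,390,300,3.75,"pics/t1.png")
crop(t,120,270,280,370,5,"pics/t2.png"); crop(s,330,310,450,480,3.5,"pics/s2.png")
E
```

```text
dict_keys(['image', 'fovy', 'cx', 'cy', 'cam_to_world'])
```

View pics/s1.png

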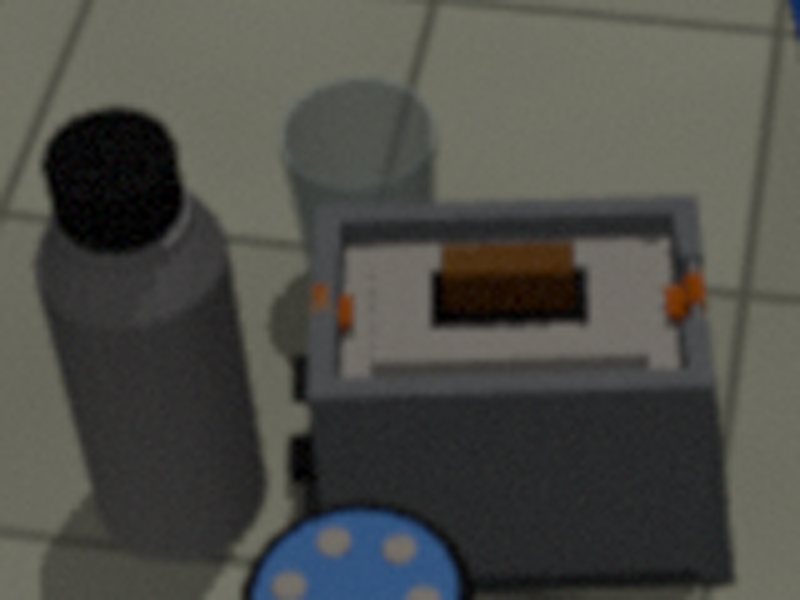

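View pics/t1.png

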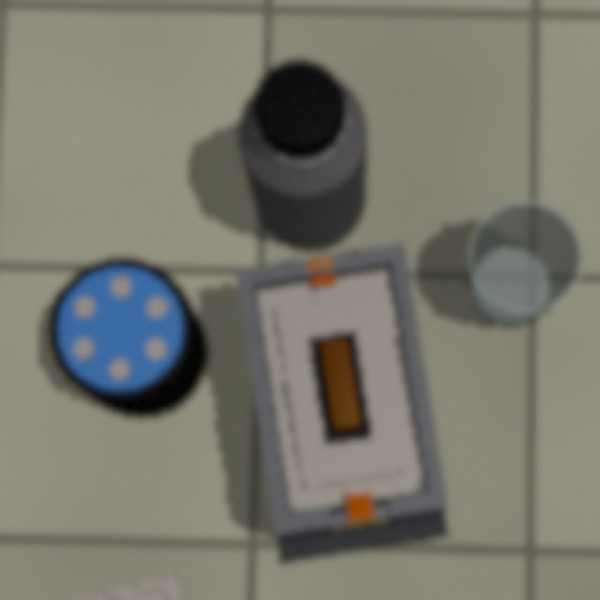

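View pics/t2.png

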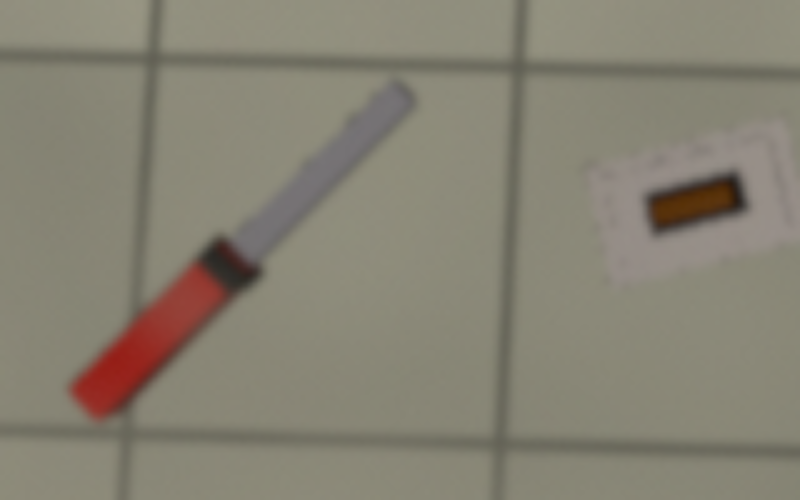

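View pics/s2.png

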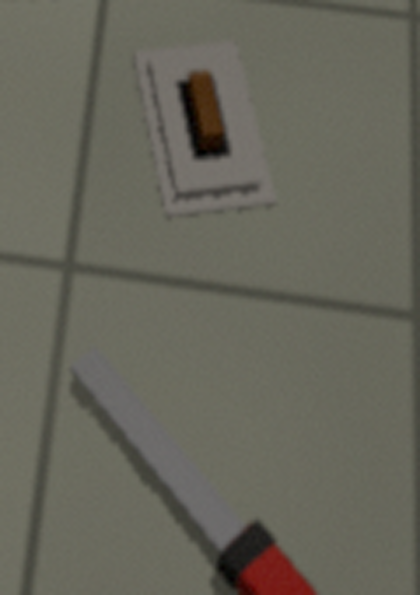

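```bash
python3 - <<'E'
from h import *
s=eyes.read_camera("side");t=eyes.read_camera("top")
T={"FL":(293.5,211.5),"FR":(337.5,205.3),"NR":(348.9,276.8),"NL":(304.9,284)}
S={"FR":(283.4,221),"NR":(359.4,219.6),"NL":(362.8,256.4),"FL":(282,259)}
C={}
for k in T:
    p,e=tri(t,T[k],s,S[k]); print(k,p.round(4),round(e,4), onz(t,T[k],.124).round(4), onz(s,S[k],.124).round(4)); C[k]=p
a=[onz(t,T[k],.124) for k in T]; b=[onz(s,S[k],.124) for k in T]
for q in (a,b):
    q=np.array(q); print(q.mean(0), np.linalg.norm(q[0]-q[1]),np.linalg.norm(q[0]-q[3]),np.degrees(np.arctan2(*( (q[0]+q[1]-q[2]-q[3])[[1,0]]))))
# amber & orange masks
for c,n in((t,"top"),(s,"side")):
    hsv=cv2.cvtColor(c["image"],cv2.COLOR_RGB2HSV)
    for nm,lo,hi in(("amber",(8,120,50),(20,255,160)),("orange",(5,170,160),(20,255,255)),("red",(0,150,80),(4,255,255)),("blue",(105,180,60),(125,255,255))):
        m=cv2.inRange(hsv,lo,hi); nn,l,st,ce=cv2.connectedComponentsWithStats(m)
        for i in range(1,nn):
            if st[i,4]>8: 
                pts=np.argwhere(l==i)[:,::-1].astype(np.float32); r=cv2.minAreaRect(pts)
                print(n,nm,st[i],ce[i].round(1),[np.round(x,1) for x in r])
E
```

```text
FL [0.7057 0.0497 0.1188] 0.0005 [0.7049 0.0494 0.124 ] [0.7041 0.0537 0.124 ]
FR [ 0.722  -0.0428  0.1199] 0.002 [ 0.7201 -0.0427  0.124 ] [ 0.7219 -0.0392  0.124 ]
NR [ 0.5733 -0.0694  0.1184] 0.0047 [ 0.5707 -0.0691  0.124 ] [ 0.5753 -0.0642  0.124 ]
NL [0.5566 0.0214 0.1179] 0.0053 [0.5538 0.0211 0.124 ] [0.559  0.0263 0.124 ]
[ 0.63737624 -0.01033315  0.124     ] 0.09334487025308713 0.15375371704546414 10.296921593524331
[ 0.64008165 -0.00583591  0.124     ] 0.0945660671823257 0.14761011562362172 10.193826978176125
top amber [313 209   5   3  13] [315. 210.] [array([315., 210.]), array([2., 4.]), np.float64(90.0)]
top amber [313 213   6   3  17] [315.6 214.1] [array([315.5, 214. ]), array([2., 5.]), np.float64(90.0)]
top amber [315 230  12  25 204] [320.5 242. ] [array([320.5, 242.1]), array([24.3,  8.4]), np.float64(81.3)]
top amber [322 272   8   8  56] [325.6 275.4] [array([325.5, 275.5]), array([7., 7.]), np.float64(90.0)]
top amber [250 306  17   9  94] [258.3 310.1] [array([258.1, 310.1]), array([ 5.6, 16.7]), np.float64(76.0)]
top red [135 324  29  29 291] [148.8 338.5] [array([149.5, 338. ]), array([ 9.2, 34.6]), np.float64(45.0)]
top blue [ 417  290   65   81 3527] [448.8 330. ] [array([449., 330.]), array([72.9, 49.2]), np.float64(75.7)]
side amber [308 229  27   7 154] [320.9 231.6] [array([321., 232.]), array([26.,  6.]), np.float64(-0.0)]
side amber [353 235   8   9  53] [356.5 238.8] [array([356.5, 239. ]), array([8., 7.]), np.float64(90.0)]
side amber [288 239   3   7  17] [288.8 241.8] [array([289., 242.]), array([6., 2.]), np.float64(90.0)]
side amber [384 331  10  18 107] [388.5 339.6] [array([388.4, 339.5]), array([18.2,  5.8]), np.float64(76.0)]
side red [399 466  21  14 176] [408.1 474.1] [array([409., 476.]), array([18.4, 12.7]), np.float64(45.0)]
side blue [ 378  170   75   37 2137] [413.8 188.3] [array([414.9, 188.1]), array([32.5, 72.2]), np.float64(85.8)]
```

```bash
python3 - <<'E'
from h import *
s=eyes.read_camera("side");t=eyes.read_camera("top")
# blade tip and ferrule front-middle
tipT=(120+400/5,270+92/5); tipS=(330+84/3.5,310+362/3.5)
print("tip",tri(t,tipT,s,tipS), onz(t,tipT,.013),onz(s,tipS,.013))
fT=(120+241/5,270+250/5)   # ferrule front top middle
fS=(330+244/3.5,310+537/3.5)
print("fer",tri(t,fT,s,fS), onz(t,fT,.02))
eT=(120+86/5,270+402/5); print("end",onz(t,eT,.02))
rT=(149.5,338.); print("red centre",onz(t,rT,.026))
a=onz(t,tipT,.013);b=onz(t,eT,.02); d=a-b; print(np.linalg.norm(d[:2]),np.degrees(np.arctan2(d[1],d[0])))
# mat
for c in(t,s):
    m=cv2.inRange(cv2.cvtColor(c["image"],cv2.COLOR_RGB2HSV),(105,180,60),(125,255,255))
    cn=max(cv2.findContours(m,0,2)[0],key=cv2.contourArea); q=cv2.approxPolyDP(cn,5,True)[:,0].astype(float)
    w=np.array([onz(c,p,.004) for p in q]); print(w[:,:2].round(4).tolist(), w.mean(0).round(4),[round(np.linalg.norm(w[i]-w[i-1]),4) for i in range(len(w))])
E
```

```text
tip (array([0.54175319, 0.27063521, 0.008072  ]), np.float64(0.0015838130642899112)) [0.54089656 0.26922155 0.013     ] [0.54248239 0.272454   0.013     ]
fer (array([0.46483048, 0.33889599, 0.01261657]), np.float64(0.003796382538731763)) [0.46717638 0.33613729 0.02      ]
end [0.39733351 0.40242186 0.02      ]
red centre [0.42629439 0.37391438 0.026     ]
0.19583838714737986 -42.85569764106111
[[0.5523, -0.3404], [0.5243, -0.2341], [0.3698, -0.2745], [0.397, -0.3789]] [ 0.4609 -0.307   0.004 ] [np.float64(0.16), np.float64(0.1099), np.float64(0.1597), np.float64(0.1078)]
[[0.3714, -0.2716], [0.3996, -0.3768], [0.5558, -0.3315], [0.528, -0.2287]] [ 0.4637 -0.3022  0.004 ] [np.float64(0.1624), np.float64(0.1089), np.float64(0.1626), np.float64(0.1066)]
```

```bash
cat > plan.py <<'E'
from h import *
from scipy.spatial.transform import Rotation as Rt
def Rd(yaw,pitch=0.):
    # TCP frame: z along pry tool +x (yaw), x down; pitch>0: handle down (z tips up)
    y,p=np.radians([yaw,pitch]); z=np.array([np.cos(y)*np.cos(p),np.sin(y)*np.cos(p),np.sin(p)])
    yy=np.array([-np.sin(y),np.cos(y),0]); x=np.cross(yy,z); return np.c_[x,yy,z]
def rows(P,Rm,n,p=None,R=None):
    o=telemetry.get_obs(); p=o["tcp_pos"] if p is None else p; R=o["eef_rot"] if R is None else R
    print("total local shift",(R.T@(np.array(P)-p)).round(4),"twist",np.degrees(Rt.from_matrix(R.T@Rm).as_rotvec()).round(2),"t",round(o["clock"],2))
    q=np.radians(np.linspace(0,1,n+1))
    rv=Rt.from_matrix(R.T@Rm).as_rotvec()
    pc,Rc=p,R
    for i in range(1,n+1):
        pt=p+(np.array(P)-p)*i/n; Rn=R@Rt.from_rotvec(rv*i/n).as_matrix()
        print((Rc.T@(pt-pc)).round(4).tolist(),np.degrees(Rt.from_matrix(Rc.T@Rn).as_rotvec()).round(2).tolist()); pc,Rc=pt,Rn
E
python3 -m handwheel '{"delta_pos":[[0.02,-0.0068,0.0487],[0.02,-0.0068,0.0487],[0.02,-0.0068,0.0487],[0.02,-0.0068,0.0487],[0.02,-0.0068,0.0487],[0,0,0],[0,0,0],[0,0,0]],"twist":[[0,0,0],[0,0,0],[0,0,0],[0,0,0],[0,0,0],[9.5,0,0],[9.5,0,0],[0,0,0]]}' 0.3 80
python3 - <<'E'
from plan import *
rows([0.431,0.373,0.10],Rd(-43),1)
c=eyes.read_camera("top"); crop(c,100,250,260,370,5,"pics/t3.png")
s=eyes.read_camera("side"); crop(s,300,300,540,480,3.3,"pics/s3.png")
o=telemetry.get_obs(); print(proj(c,o["tcp_pos"]),proj(s,o["tcp_pos"]))
E
```

```text
clock: 1.4
tcp_pos: [0.4312, 0.3737, 0.1312]
eef_rot: [[0.0, 0.678, 0.735], [-0.0, 0.735, -0.678], [-1.0, -0.0, 0.0]]
wrist_force: [0.5, 1.1, 0.6]
finger_gap: 0.0598
total local shift [ 0.0312 -0.0007  0.0003] twist [0.28 0.01 0.  ] t 1.4
[0.0312, -0.0007, 0.0003] [0.28, 0.01, 0.0]
[[128.84316039 340.4729334 ]] [[432.24847842 469.63029774]]
```

View pics/t3.png

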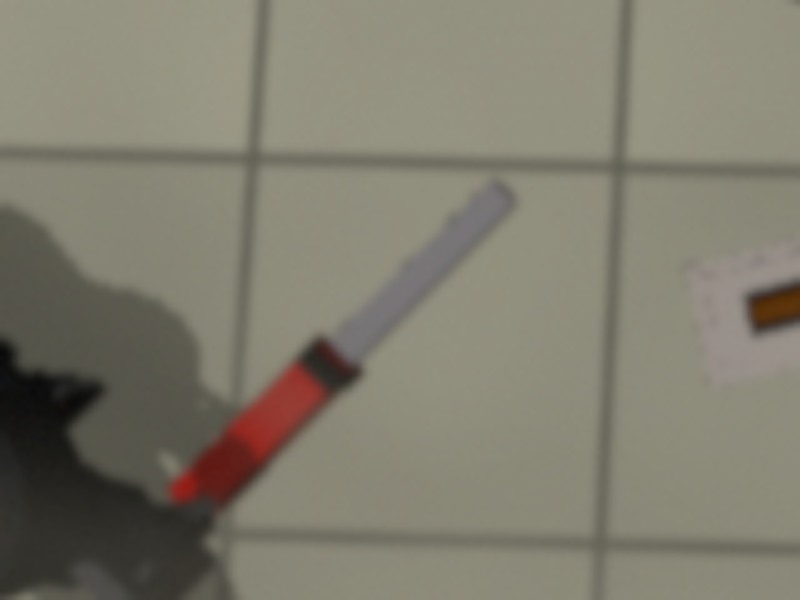

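View pics/s3.png

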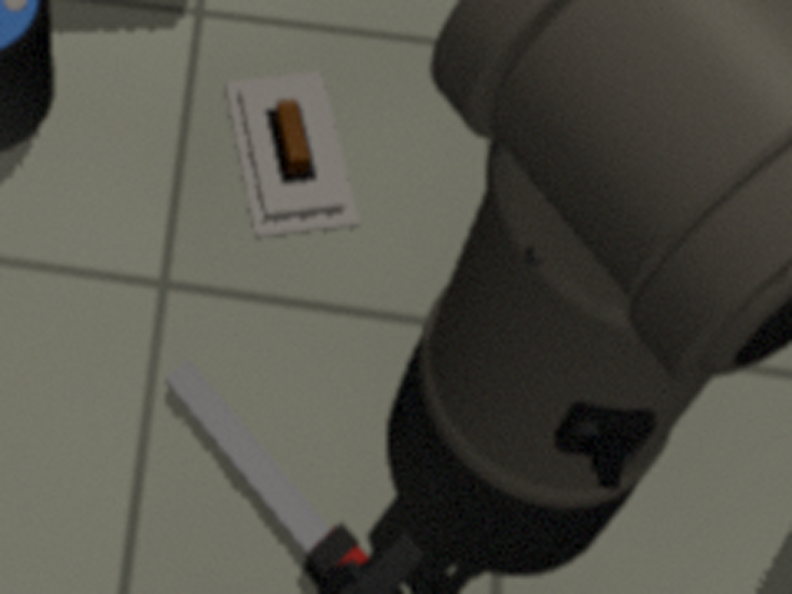

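The tool lies along the gripper's axis, with the fingers over the rear of the handle. I'll descend and grip.

```bash

python3 -m handwheel '{"delta_pos":[[0.03,0,0],[0.03,0,0],[0.03,0,0],[0.025,0,0],[0.010,0,0],[0,0,0]],"twist":[[0,0,0],[0,0,0],[0,0,0],[0,0,0],[0,0,0],[0,0,0]]}' 0.3 80
python3 -m handwheel '{"delta_pos":[[0.001,0,0],[0,0,0],[0,0,0],[0,0,0],[0,0,0],[0,0,0],[0,0,0]],"twist":[[0,0,0],[0,0,0],[0,0,0],[0,0,0],[0,0,0],[0,0,0],[0,0,0]]}' 1 80
```

```text
clock: 2.25
tcp_pos: [0.4309, 0.3737, 0.0061]
eef_rot: [[-0.001, 0.679, 0.734], [-0.0, 0.734, -0.679], [-1.0, -0.001, -0.0]]
wrist_force: [0.6, -0.1, 0.6]
finger_gap: 0.0599
clock: 3.12
tcp_pos: [0.432, 0.3745, 0.0067]
eef_rot: [[0.002, 0.68, 0.734], [0.002, 0.734, -0.68], [-1.0, 0.003, 0.0]]
wrist_force: [-1.0, 0.0, 5.4]
finger_gap: 0.0198
```

```bash

python3 -m handwheel '{"delta_pos":[[-0.03,0,0],[-0.04,0,0],[-0.04,0,0],[-0.03,0,0],[0,0,0],[0,0,0]],"twist":[[0,0,0],[0,0,0],[0,0,0],[0,0,0],[0,0,0],[0,0,0]]}' 1 80
python3 - <<'E'
from plan import *
c=eyes.read_camera("top"); crop(c,60,220,260,370,4,"pics/t4.png")
s=eyes.read_camera("side"); crop(s,280,280,520,460,3.3,"pics/s4.png")
o=telemetry.get_obs(); print(o["tcp_pos"],o["wrist_force"],o["ft_torque"])
E
```

```text
clock: 3.88
tcp_pos: [0.4301, 0.3729, 0.1437]
eef_rot: [[-0.002, 0.68, 0.734], [-0.002, 0.734, -0.68], [-1.0, -0.003, -0.0]]
wrist_force: [-0.7, -1.1, -2.6]
finger_gap: 0.02
[0.42993306 0.37269881 0.14311895] [ 0.24575524 -0.02957871 -2.34841585] [ 0.05096416  0.00630394 -0.01193243]
```

View pics/t4.png

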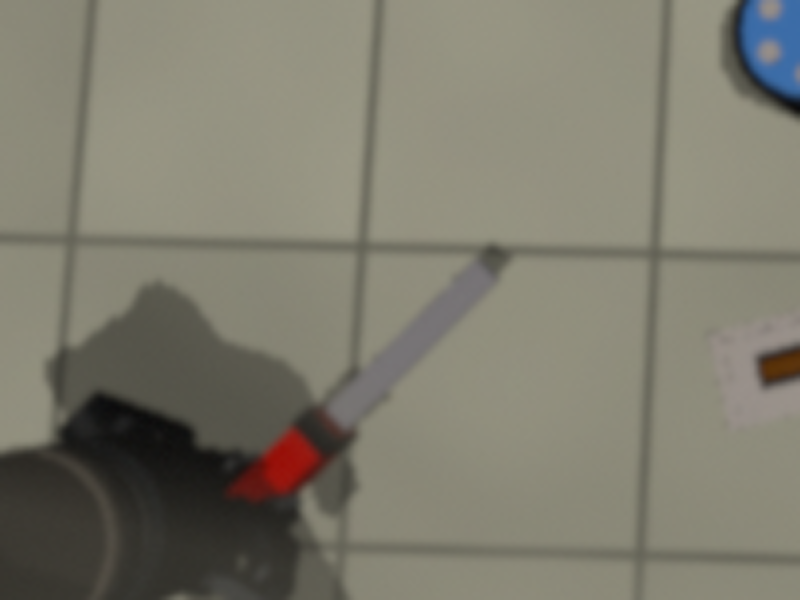

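View pics/s4.png

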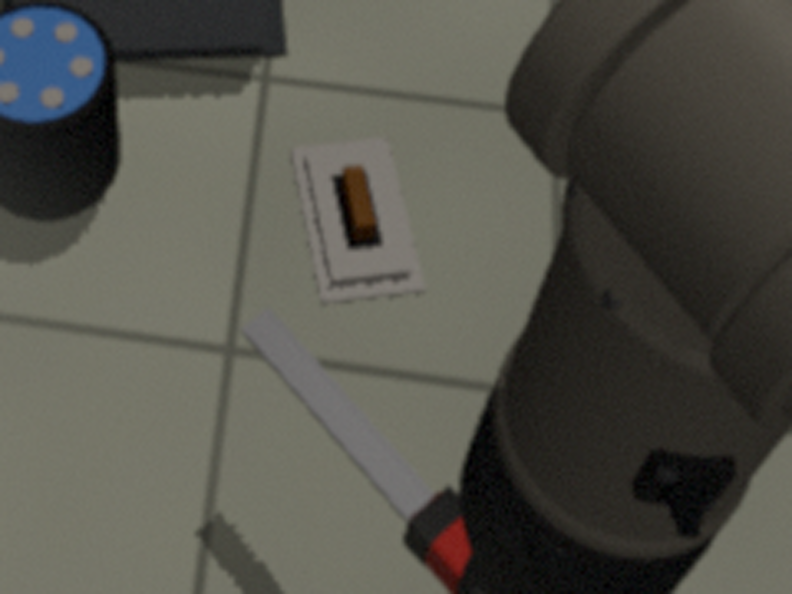

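```bash
python3 - <<'E'
from plan import *
c=eyes.read_camera("top");s=eyes.read_camera("side");o=telemetry.get_obs();p=o["tcp_pos"];R=o["eef_rot"]
T=(60+500/4,220+251/4);S=(280+257/3.3,280+319/3.3)
q,e=tri(c,T,s,S);print(p,q,e); print("local",R.T@(q-p))
for z in(.148,.151,.154): print(z,(R.T@(onz(c,T,z)-p)).round(4),(R.T@(onz(s,S,z)-p)).round(4))
E
```

```text
[0.43026932 0.37298134 0.14353775] [0.54576669 0.26442466 0.1390566 ] 0.00830147920474532
local [ 0.00445373 -0.00111531  0.15850298]
0.148 [-0.0045 -0.0006  0.1634] [-0.0045 -0.001   0.1525]
0.151 [-0.0075 -0.0014  0.164 ] [-0.0075 -0.      0.1516]
0.154 [-0.0105 -0.0022  0.1646] [-0.0105  0.0009  0.1506]
```

```bash
python3 - <<'E'
from plan import *
rows([0.370,-0.0563,0.150],Rd(10.2),10)
c=eyes.read_camera("top")
print("reactor",onz(c,(263,228),.1),"flask",onz(c,(310,168),.205),"beaker",onz(c,(370,207),.095))
E
```

```text
total local shift [-0.0053 -0.3559  0.2476] twist [-53.02  -0.1    0.18] t 4.08
[-0.0005, -0.0356, 0.0248] [-5.3, -0.01, 0.02]
[-0.0005, -0.0377, 0.0214] [-5.3, -0.01, 0.02]
[-0.0005, -0.0395, 0.0178] [-5.3, -0.01, 0.02]
[-0.0006, -0.041, 0.0141] [-5.3, -0.01, 0.02]
[-0.0006, -0.0421, 0.0102] [-5.3, -0.01, 0.02]
[-0.0006, -0.0429, 0.0063] [-5.3, -0.01, 0.02]
[-0.0006, -0.0433, 0.0023] [-5.3, -0.01, 0.02]
[-0.0006, -0.0433, -0.0017] [-5.3, -0.01, 0.02]
[-0.0006, -0.043, -0.0057] [-5.3, -0.01, 0.02]
[-0.0006, -0.0423, -0.0097] [-5.3, -0.01, 0.02]
reactor [0.67217522 0.11567964 0.1       ] flask [0.77499568 0.01391423 0.205     ] beaker [ 0.72412528 -0.11387122  0.095     ]
```

```bash
python3 -m handwheel '{"delta_pos":[[0,-0.0356,0.0248],[0,-0.0377,0.0214],[0,-0.0395,0.0178],[0,-0.041,0.0141],[0,-0.0421,0.0102],[0,-0.0429,0.0063],[0,-0.0433,0.0023],[0,-0.0433,-0.0017],[0,-0.043,-0.0057],[0,-0.0423,-0.0097]],"twist":[[-5.3,0,0],[-5.3,0,0],[-5.3,0,0],[-5.3,0,0],[-5.3,0,0],[-5.3,0,0],[-5.3,0,0],[-5.3,0,0],[-5.3,0,0],[-5.3,0,0]]}'
python3 -m handwheel '{"delta_pos":[[0,0,0],[0,0,0]],"twist":[[0,0,0],[0,0,0]]}'
python3 - <<'E'
from plan import *
rows([0.370,-0.0563,0.097],Rd(10.2),3)
print(telemetry.get_obs()["joint_pos"])
E
```

```text
clock: 5.38
tcp_pos: [0.3705, -0.0571, 0.1452]
eef_rot: [[0.0, -0.18, 0.984], [0.0, 0.984, 0.18], [-1.0, 0.0, 0.0]]
wrist_force: [0.2, -0.4, -2.3]
finger_gap: 0.0202
clock: 5.62
tcp_pos: [0.3709, -0.0552, 0.1451]
eef_rot: [[-0.0, -0.176, 0.984], [0.001, 0.984, 0.176], [-1.0, 0.001, -0.0]]
wrist_force: [0.1, 0.1, -2.0]
finger_gap: 0.0202
total local shift [ 0.0481 -0.0009 -0.0011] twist [-0.06 -0.01 -0.03] t 5.62
[0.016, -0.0003, -0.0004] [-0.02, -0.0, -0.01]
[0.016, -0.0003, -0.0004] [-0.02, -0.0, -0.01]
[0.016, -0.0003, -0.0004] [-0.02, -0.0, -0.01]
[-0.29575339  0.02144676  0.40788619  2.08538737 -0.01048767  1.036849
  1.86521412]
```

```bash
python3 -m handwheel '{"delta_pos":[[0.016,0,0],[0.016,0,0],[0.016,0,0],[0,0,0]],"twist":[[0,0,0],[0,0,0],[0,0,0],[0,0,0]]}'
python3 - <<'E'
from plan import *
c=eyes.read_camera("top"); crop(c,240,190,400,350,3.75,"pics/t5.png")
s=eyes.read_camera("side"); crop(s,270,190,470,310,4,"pics/s5.png")
print(telemetry.get_obs()["tcp_pos"])
E
```

```text
clock: 6.12
tcp_pos: [0.3699, -0.0543, 0.0963]
eef_rot: [[-0.003, -0.179, 0.984], [0.0, 0.984, 0.179], [-1.0, 0.001, -0.003]]
wrist_force: [-0.0, -1.1, -1.7]
finger_gap: 0.0205
[ 0.37142668 -0.05485597  0.0975275 ]
```

View pics/t5.png

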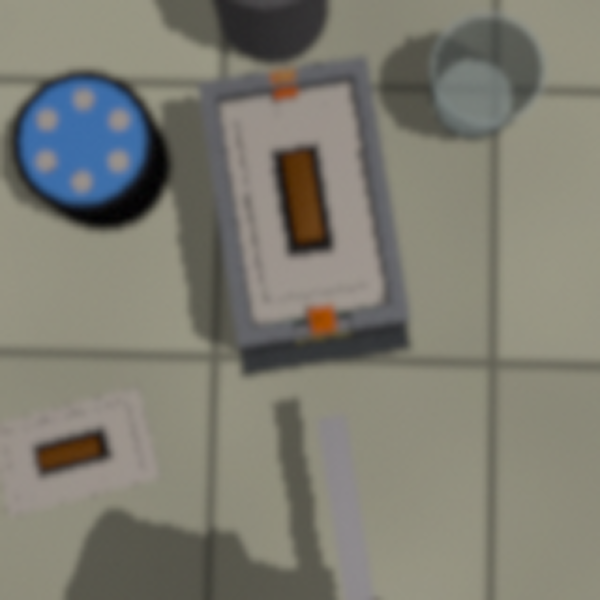

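View pics/s5.png

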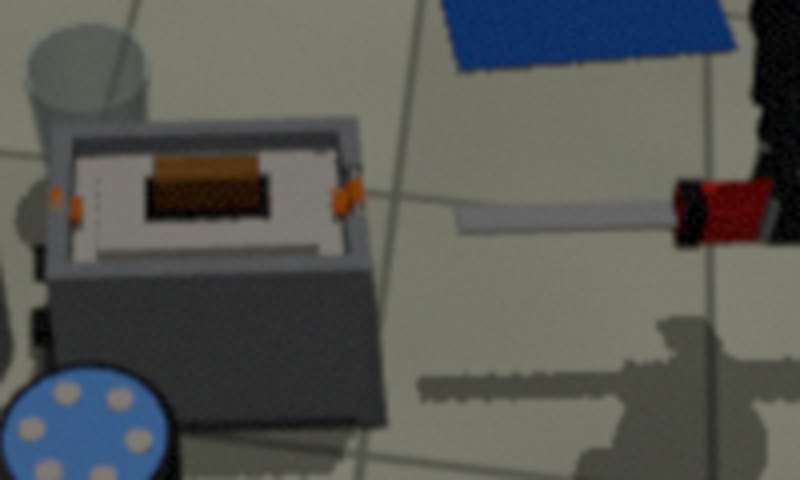

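```bash
cat >> plan.py <<'E'
def boxp(b,ctr,yaw=10.2):
    y=np.radians(yaw); return np.array([ctr[0]+np.cos(y)*b[0]-np.sin(y)*b[1],ctr[1]+np.sin(y)*b[0]+np.cos(y)*b[1],b[2]])
E
python3 - <<'E'
from plan import *
c=eyes.read_camera("top");s=eyes.read_camera("side")
cs=(.6400,-.0058);ct=(.6374,-.0103)
for b in [(-.075,0,.099),(-.075,0,.1035),(-.075,0,.108),(-.0595,0,.117),(-.115,0,.1035),(-.115,0,.099),(-.115,0,.108),(-.22,0,.1035),(-.075,.048,.124),(-.075,-.048,.124),(-.075,.048,0),(0.025,0,.144),(-.025,0,.144)]:
    u=proj(s,boxp(b,cs))[0];v=proj(c,boxp(b,ct))[0]
    print(b,"side crop",((u-[270,190])*4).round(1),"top crop",((v-[240,190])*3.75).round(1))
E
```

```text
(-0.075, 0, 0.099) side crop [364.1 223.4] top crop [325.  338.3]
(-0.075, 0, 0.1035) side crop [364.5 217.4] top crop [325. 338.]
(-0.075, 0, 0.108) side crop [364.9 211.3] top crop [325.1 337.7]
(-0.0595, 0, 0.117) side crop [333.1 200. ] top crop [320.8 309.4]
(-0.115, 0, 0.1035) side crop [447.5 215.3] top crop [336.1 408.9]
(-0.115, 0, 0.099) side crop [446.7 221.3] top crop [336.  408.8]
(-0.115, 0, 0.108) side crop [448.2 209.2] top crop [336.2 408.9]
(-0.22, 0, 0.1035) side crop [665.  209.8] top crop [365.8 598.5]
(-0.075, 0.048, 0.124) side crop [373.7 269.1] top crop [238.8 350. ]
(-0.075, -0.048, 0.124) side crop [359.4 115.4] top crop [411.6 323.1]
(-0.075, 0.048, 0) side crop [362.4 421.2] top crop [248.2 356.3]
(0.025, 0, 0.144) side crop [153.1 166.8] top crop [296.9 153.1]
(-0.025, 0, 0.144) side crop [260.7 164.1] top crop [311.1 243.5]
```

```bash
python3 -m handwheel '{"delta_pos":[[0,-0.002,0.0],[0,0,0.012],[0,0,0.013],[0,0,0.01],[0,0,0.008],[0,0,0.008],[0,0,0]],"twist":[[0,0,0],[0,0,0],[0,0,0],[0,0,0],[0,0,0],[0,0,0],[0,0,0]]}'
python3 - <<'E'
from plan import *
c=eyes.read_camera("top"); crop(c,280,230,380,330,6,"pics/t6.png")
s=eyes.read_camera("side"); crop(s,320,200,440,290,6.6,"pics/s6.png")
E
```

```text
clock: 7.2
tcp_pos: [0.4222, -0.0485, 0.0973]
eef_rot: [[0.0, -0.177, 0.984], [-0.0, 0.984, 0.177], [-1.0, -0.0, 0.0]]
wrist_force: [0.4, -0.9, -1.5]
finger_gap: 0.0203
```

View pics/t6.png

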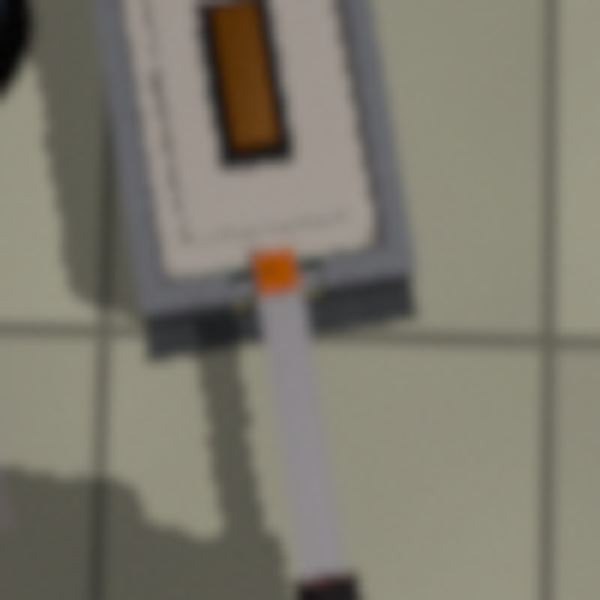

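View pics/s6.png

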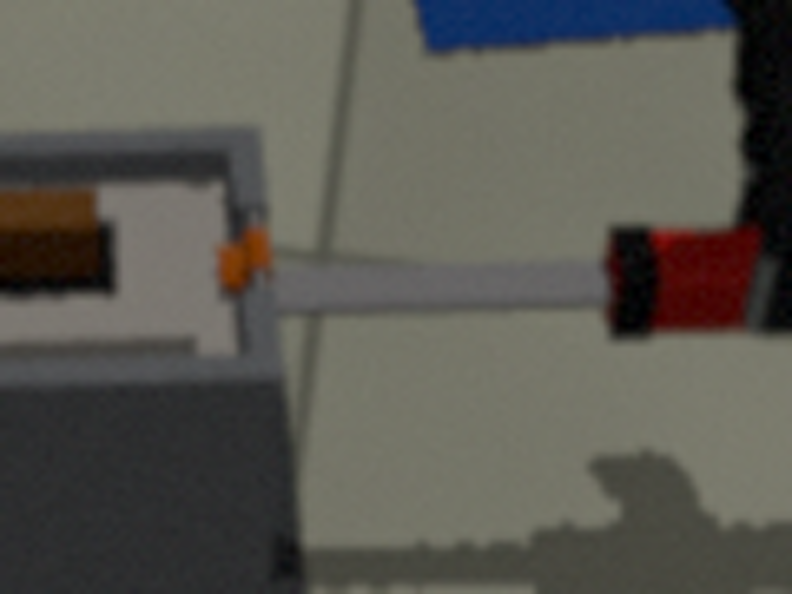

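The blade is centred under the orange clip and the forces are low. I'll push the remaining 33 mm.

```bash
python3 -m handwheel '{"delta_pos":[[0,0,0.006],[0,0,0.006],[0,0,0.007],[0,0,0.007],[0,0,0.007],[0,0,0]],"twist":[[0,0,0],[0,0,0],[0,0,0],[0,0,0],[0,0,0],[0,0,0]]}'
python3 - <<'E'
from plan import *
c=eyes.read_camera("top"); crop(c,280,210,380,310,6,"pics/t7.png")
s=eyes.read_camera("side"); crop(s,320,200,440,290,6.6,"pics/s7.png")
E
```

```text
clock: 8.05
tcp_pos: [0.4548, -0.0426, 0.0973]
eef_rot: [[0.001, -0.177, 0.984], [-0.0, 0.984, 0.177], [-1.0, -0.0, 0.0]]
wrist_force: [-0.1, -0.3, -1.9]
finger_gap: 0.0205
```

View pics/t7.png

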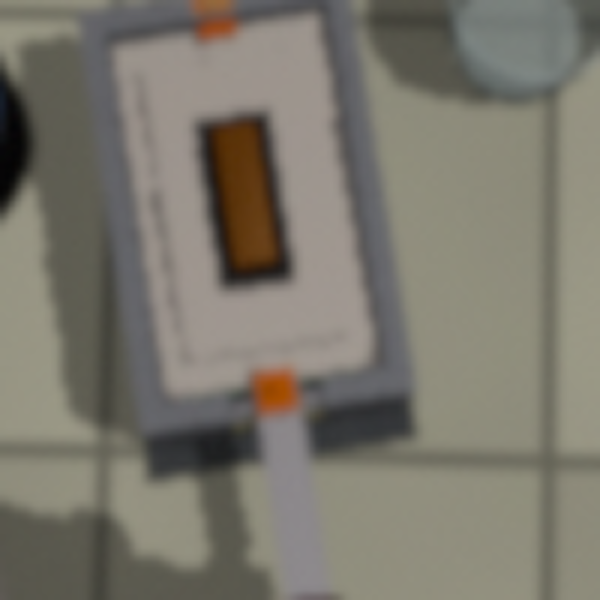

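View pics/s7.png

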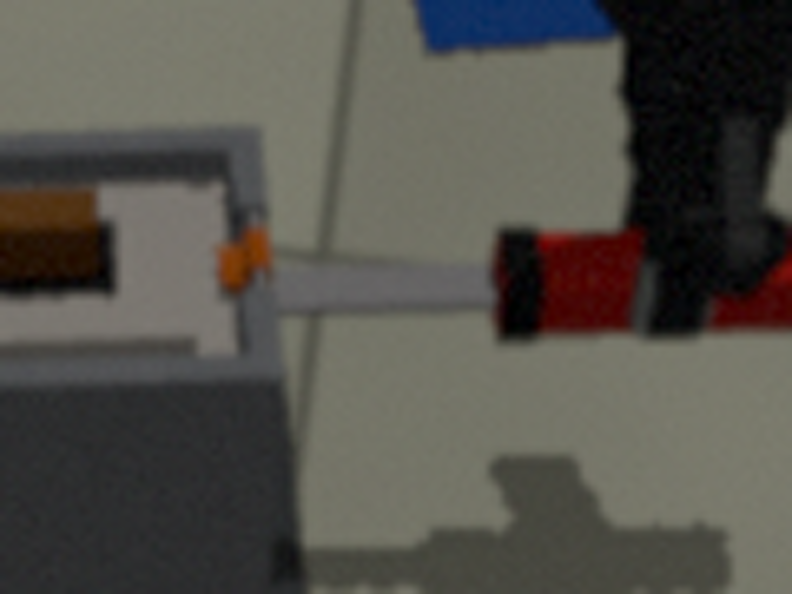

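```bash
python3 -m handwheel '{"delta_pos":[[0.003,0,0],[0.0052,0,0.0003],[0.0052,0,0.0003],[0.0052,0,0.0003],[0.0052,0,0.0003],[0,0,0]],"twist":[[0,0,0],[0,-2.5,0],[0,-2.5,0],[0,-2.5,0],[0,-2.5,0],[0,0,0]]}' 1 100
python3 -m handwheel '{"delta_pos":[[0.0052,0,0.0003],[0.0052,0,0.0003],[0.0052,0,0.0003],[0.0052,0,0.0003],[0,0,0]],"twist":[[0,-2.5,0],[0,-2.5,0],[0,-2.5,0],[0,-2.5,0],[0,0,0]]}'
python3 - <<'E'
from plan import *
c=eyes.read_camera("top"); crop(c,280,210,380,310,6,"pics/t8.png")
s=eyes.read_camera("side"); crop(s,270,190,440,310,4.7,"pics/s8.png")
o=telemetry.get_obs(); print(o["wrist_force"],o["ft_torque"],o["joint_pos"])
E
```

```text
clock: 8.9
tcp_pos: [0.4556, -0.0425, 0.0736]
eef_rot: [[0.17, -0.176, 0.97], [0.031, 0.984, 0.173], [-0.985, 0.001, 0.173]]
wrist_force: [-2.5, -1.0, -0.1]
finger_gap: 0.0197
clock: 9.52
tcp_pos: [0.462, -0.0412, 0.0536]
eef_rot: [[0.335, -0.176, 0.926], [0.061, 0.984, 0.165], [-0.94, 0.001, 0.341]]
wrist_force: [-3.0, -0.7, 1.5]
finger_gap: 0.0196
[-4.32122151 -0.8966977   1.03312675] [-0.0986736   0.68207403 -0.02701705] [-0.14426107  0.16202421  0.30614383  2.28951656 -0.4208429   0.3979913
  2.26315931]
```

View pics/t8.png

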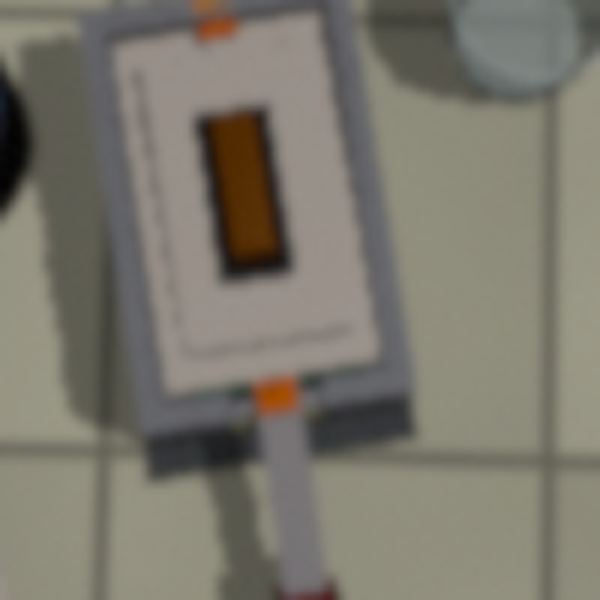

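View pics/s8.png

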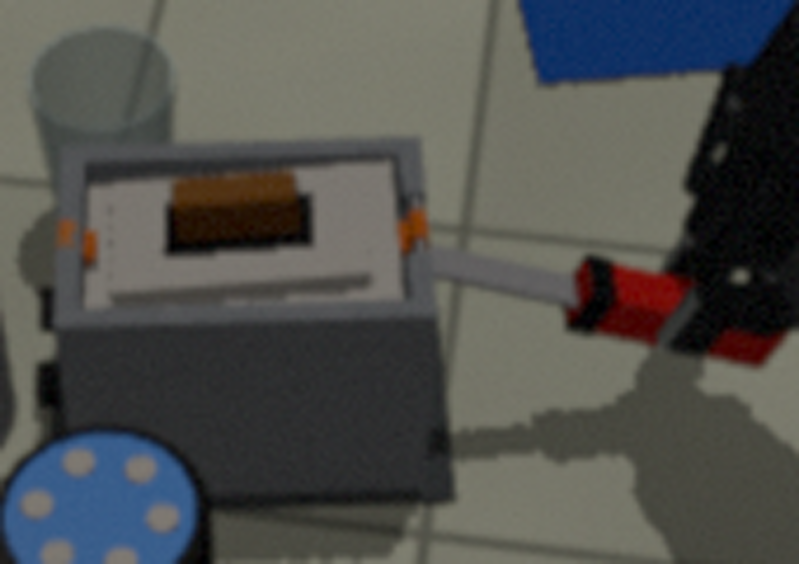

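```bash
python3 -m handwheel '{"delta_pos":[[0.0042,0,0.0003],[0.0042,0,0.0003],[0,0,0]],"twist":[[0,-2,0],[0,-2,0],[0,0,0]]}'
python3 - <<'E'
from plan import *
c=eyes.read_camera("top"); crop(c,280,210,380,310,6,"pics/t9.png")
s=eyes.read_camera("side"); crop(s,270,190,440,310,4.7,"pics/s9.png")
o=telemetry.get_obs(); print(o["wrist_force"],o["ft_torque"],o["joint_pos"])
E
```

```text
clock: 10.0
tcp_pos: [0.4665, -0.0406, 0.0464]
eef_rot: [[0.4, -0.176, 0.899], [0.072, 0.984, 0.161], [-0.914, 0.001, 0.407]]
wrist_force: [-2.4, -1.2, 2.3]
finger_gap: 0.0196
[-1.81250726 -0.20845265  1.55943225] [-0.10089186  0.35354715 -0.07207765] [-0.03629499  0.16634961  0.20780512  2.3448058  -0.63454325  0.28964963
  2.49028337]
```

View pics/t9.png

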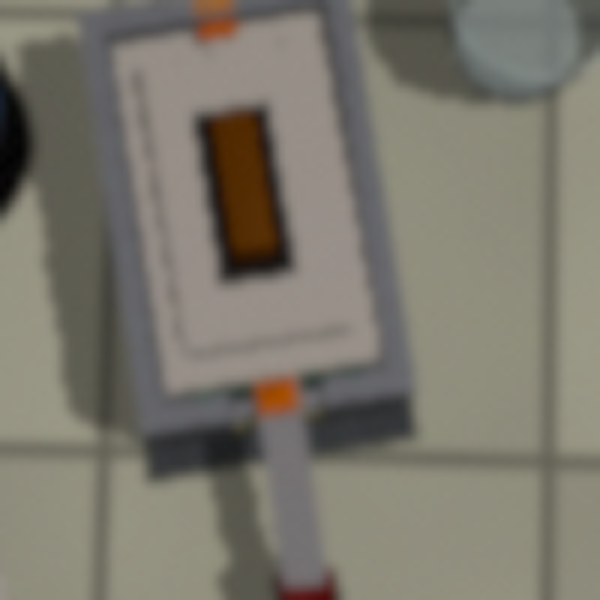

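View pics/s9.png

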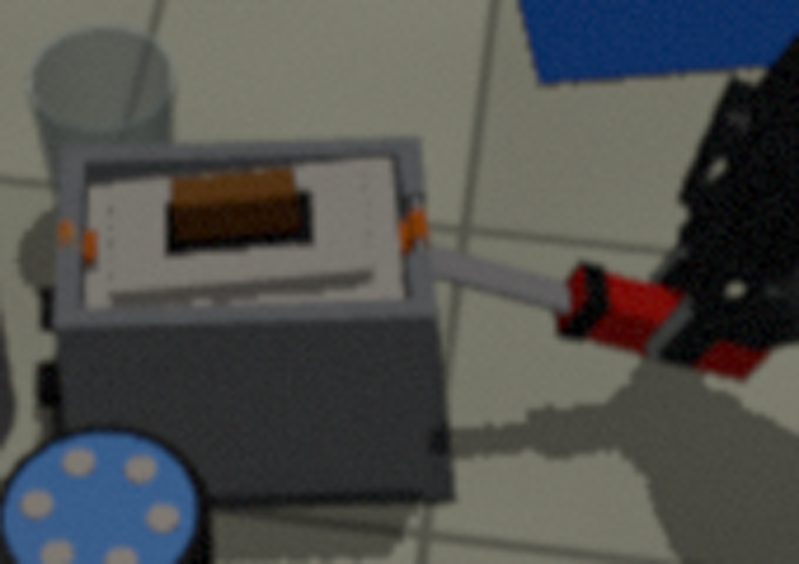

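```bash
python3 -m handwheel '{"delta_pos":[[-0.0052,0,0],[-0.0052,0,0],[-0.0052,0,0],[-0.0052,0,0],[-0.0052,0,0],[-0.0052,0,0],[-0.0052,0,0],[-0.0052,0,0],[-0.0052,0,0],[-0.0031,0,0]],"twist":[[0,2.5,0],[0,2.5,0],[0,2.5,0],[0,2.5,0],[0,2.5,0],[0,2.5,0],[0,2.5,0],[0,2.5,0],[0,2.5,0],[0,1.5,0]]}'
python3 - <<'E'
from plan import *
c=eyes.read_camera("top"); crop(c,280,210,380,310,6,"pics/t10.png")
s=eyes.read_camera("side"); crop(s,270,190,440,310,4.7,"pics/s10.png")
o=telemetry.get_obs(); print(o["wrist_force"],o["ft_torque"],o["tcp_pos"])
rows([0.4548,-0.0426,.0965],Rd(10.2),1)
E
```

```text
clock: 11.35
tcp_pos: [0.4555, -0.0428, 0.0947]
eef_rot: [[-0.001, -0.177, 0.984], [-0.002, 0.984, 0.177], [-1.0, -0.002, -0.002]]
wrist_force: [-0.9, -0.8, -2.9]
finger_gap: 0.0201
[ 0.93037652 -0.56233621 -1.94091879] [ 0.0045735  -0.00119496 -0.04549108] [ 0.45610966 -0.04259767  0.0946669 ]
total local shift [-0.0018  0.0002 -0.0013] twist [0.03 0.   0.12] t 11.45
[-0.0018, 0.0002, -0.0013] [0.03, 0.0, 0.12]
```

View pics/t10.png

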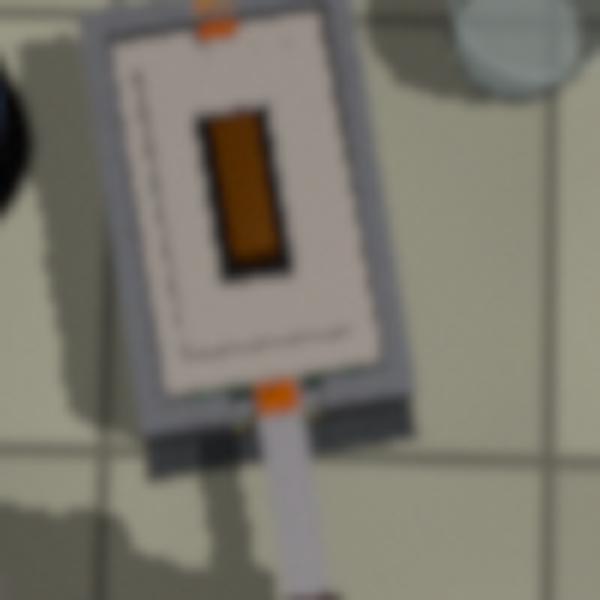

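View pics/s10.png

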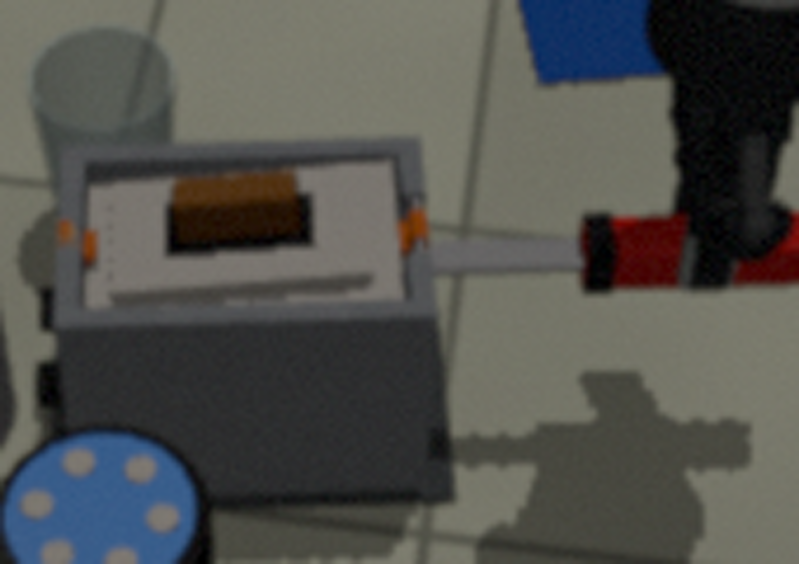

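The cover stays up, tilted on the clip, with the blade level. I'll withdraw the tool.

```bash
python3 -m handwheel '{"delta_pos":[[-0.0018,0,0],[0,0,-0.01],[0,0,-0.015],[0,0,-0.02],[0,0,-0.02],[0,0,-0.02],[-0.02,0,0],[-0.02,0,0],[0,0,0]],"twist":[[0,0,0],[0,0,0],[0,0,0],[0,0,0],[0,0,0],[0,0,0],[0,0,0],[0,0,0],[0,0,0]]}'
python3 - <<'E'
from plan import *
s=eyes.read_camera("side"); crop(s,270,190,440,310,4.7,"pics/s11.png")
rows([0.431,0.3735,0.10],Rd(-43),10)
E
```

```text
clock: 12.58
tcp_pos: [0.3714, -0.0579, 0.1371]
eef_rot: [[0.003, -0.176, 0.984], [0.001, 0.984, 0.176], [-1.0, 0.0, 0.003]]
wrist_force: [-0.7, 0.6, -1.9]
finger_gap: 0.0198
total local shift [0.0365 0.4139 0.1354] twist [ 5.316e+01  4.000e-02 -5.000e-02] t 12.62
[0.0036, 0.0414, 0.0135] [5.32, 0.0, -0.0]
[0.0036, 0.0425, 0.0096] [5.32, 0.0, -0.0]
[0.0036, 0.0432, 0.0057] [5.32, 0.0, -0.0]
[0.0036, 0.0435, 0.0016] [5.32, 0.0, -0.0]
[0.0036, 0.0435, -0.0024] [5.32, 0.0, -0.0]
[0.0036, 0.0431, -0.0064] [5.32, 0.0, -0.0]
[0.0036, 0.0423, -0.0104] [5.32, 0.0, -0.0]
[0.0036, 0.0412, -0.0142] [5.32, 0.0, -0.0]
[0.0036, 0.0397, -0.018] [5.32, 0.0, -0.0]
[0.0036, 0.0378, -0.0216] [5.32, 0.0, -0.0]
```

View pics/s11.png

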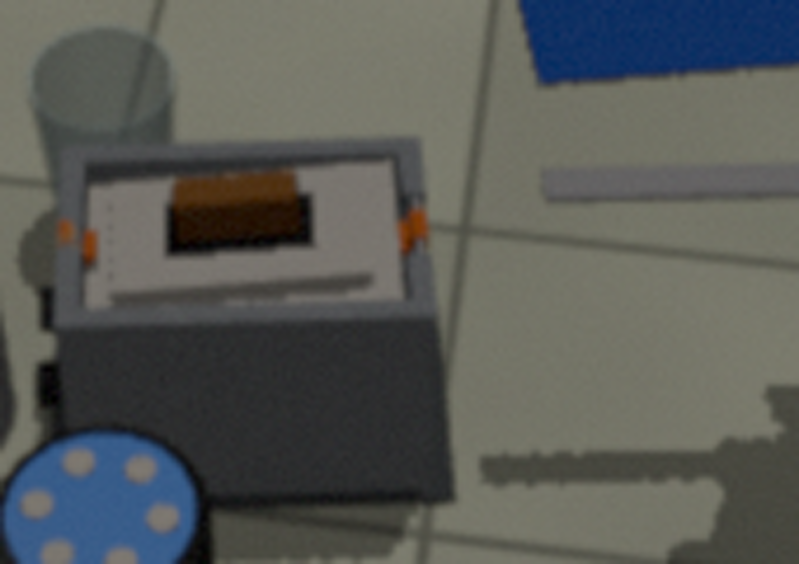

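```bash
python3 -m handwheel '{"delta_pos":[[0,0.0414,0.0135],[0,0.0425,0.0096],[0.004,0.0432,0.0057],[0.004,0.0435,0.0016],[0.004,0.0435,-0.0024],[0.004,0.0431,-0.0064],[0.005,0.0423,-0.0104],[0.005,0.0412,-0.0142],[0.005,0.0397,-0.018],[0.005,0.0378,-0.0216]],"twist":[[5.3,0,0],[5.3,0,0],[5.3,0,0],[5.3,0,0],[5.3,0,0],[5.3,0,0],[5.3,0,0],[5.3,0,0],[5.3,0,0],[5.3,0,0]]}'
python3 -m handwheel '{"delta_pos":[[0.025,0,0],[0.025,0,0],[0.02,0,0],[0.012,0,0],[0,0,0],[0,0,0]],"twist":[[0,0,0],[0,0,0],[0,0,0],[0,0,0],[0,0,0],[0,0,0]]}'
```

```text
clock: 13.88
tcp_pos: [0.43, 0.374, 0.0982]
eef_rot: [[-0.002, 0.682, 0.731], [-0.002, 0.731, -0.682], [-1.0, -0.003, 0.0]]
wrist_force: [0.5, -0.3, -1.2]
finger_gap: 0.0195
clock: 14.62
tcp_pos: [0.4313, 0.3742, 0.0187]
eef_rot: [[0.001, 0.68, 0.733], [0.001, 0.733, -0.68], [-1.0, 0.001, 0.0]]
wrist_force: [0.9, 0.4, -1.3]
finger_gap: 0.0197
```

Lower 10 mm, then creep down to contact.

```bash
python3 -m handwheel '{"delta_pos":[[0.006,0,0],[0.004,0,0],[0.0015,0,0],[0,0,0]],"twist":[[0,0,0],[0,0,0],[0,0,0],[0,0,0]]}'
python3 -m handwheel '{"delta_pos":[[0.001,0,0],[0,0,0],[0,0,0]],"twist":[[0,0,0],[0,0,0],[0,0,0]]}'
```

```text
clock: 15.12
tcp_pos: [0.4307, 0.3739, 0.0068]
eef_rot: [[-0.0, 0.68, 0.734], [-0.0, 0.734, -0.68], [-1.0, -0.0, -0.0]]
wrist_force: [-0.3, -0.2, 1.1]
finger_gap: 0.0196
clock: 15.5
tcp_pos: [0.4307, 0.3739, 0.0068]
eef_rot: [[-0.0, 0.68, 0.734], [0.0, 0.734, -0.68], [-1.0, -0.0, -0.0]]
wrist_force: [-3.7, -2.3, 5.1]
finger_gap: 0.0198
```

Contact. I'll open partly (gap about 60 mm), raise and look.

```bash
python3 -m handwheel '{"delta_pos":[[0,0,0],[0,0,0],[0,0,0],[-0.015,0,0],[-0.04,0,0],[-0.05,0,0],[-0.05,0,0],[-0.05,0,0],[0,0,0]],"twist":[[0,0,0],[0,0,0],[0,0,0],[0,0,0],[0,0,0],[0,0,0],[0,0,0],[0,0,0],[0,0,0]]}' 0.3 80
python3 - <<'E'
from plan import *
c=eyes.read_camera("top"); crop(c,60,220,360,420,2.6,"pics/t12.png")
# window on tilted cover
for n in("top","side"):
    c=eyes.read_camera(n); hsv=cv2.cvtColor(c["image"],cv2.COLOR_RGB2HSV); m=cv2.inRange(hsv,(8,120,50),(20,255,160))
    nn,l,st,ce=cv2.connectedComponentsWithStats(m)
    for i in range(1,nn):
        if st[i,4]>90: print(n,st[i],ce[i],cv2.minAreaRect(np.argwhere(l==i)[:,::-1].astype(np.float32)))
crop(eyes.read_camera("side"),280,210,370,280,8,"pics/s12.png")
crop(eyes.read_camera("top"),285,200,360,290,6.6,"pics/t12b.png")
E
```

```text
clock: 16.62
tcp_pos: [0.4337, 0.376, 0.2172]
eef_rot: [[0.009, 0.68, 0.733], [0.009, 0.733, -0.68], [-1.0, 0.013, 0.001]]
wrist_force: [-0.2, 1.0, -0.4]
finger_gap: 0.0598
top [315 229  12  24 196] [320.41836735 240.51530612] ((320.4189453125, 240.51351928710938), (23.509056091308594, 8.219949722290039), 80.53767395019531)
top [250 306  17   9  93] [258.2688172  310.12903226] ((258.18463134765625, 310.17694091796875), (5.525465488433838, 16.751806259155273), 74.74488067626953)
side [307 227  26   8 157] [319.30573248 230.20382166] ((319.3970642089844, 230.16177368164062), (6.059023857116699, 25.309844970703125), 85.60128784179688)
side [384 331  10  18 110] [388.41818182 339.63636364] ((388.4470520019531, 339.5117492675781), (18.11369514465332, 6.0740532875061035), 77.47119140625)
```

View pics/t12.png

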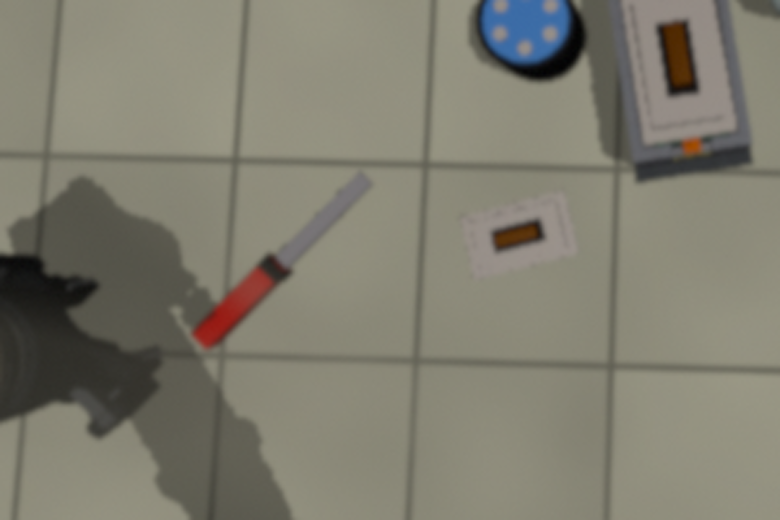

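View pics/s12.png

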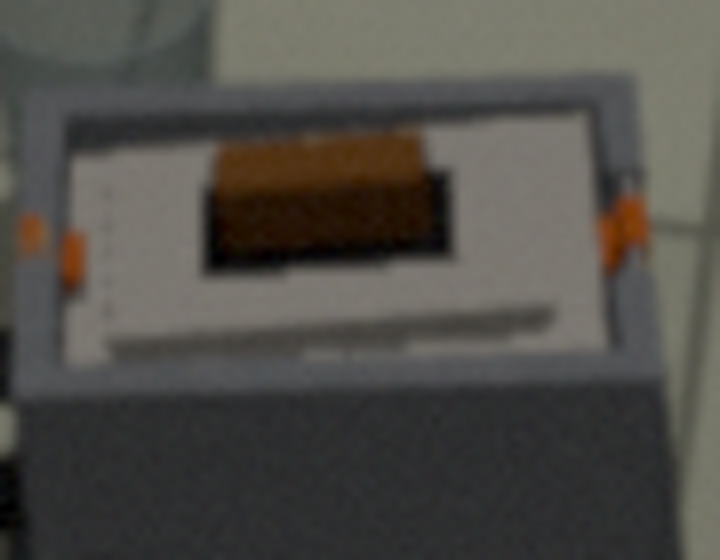

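View pics/t12b.png

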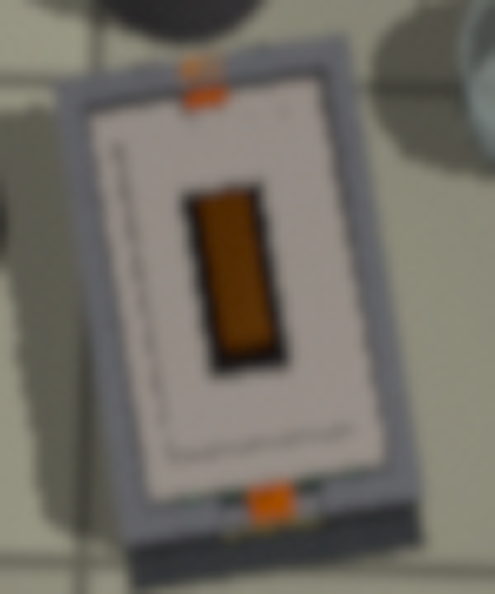

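```bash
python3 - <<'E'
from plan import *
c=eyes.read_camera("top");s=eyes.read_camera("side")
T=(320.5,240.6);S=(319.4,230.2)
print(tri(c,T,s,S),onz(c,T,.1485),onz(s,S,.1485))
# tilt estimate from side: ends of window top ridge vs seated prediction
W=(onz(c,T,.1485)+onz(s,S,.1485))/2
print(W); rows([W[0],W[1],.20],Rd(10.2),10)
E
```

```text
(array([ 0.64352847, -0.00896881,  0.14280498]), np.float64(0.0028187575235638926)) [ 0.64136644 -0.00910439  0.1485    ] [ 0.64397273 -0.00407358  0.1485    ]
[ 0.64266959 -0.00658898  0.1485    ]
total local shift [ 0.0095 -0.1341  0.4142] twist [-53.02  -0.09   0.16] t 16.98
[0.0009, -0.0134, 0.0414] [-5.3, -0.01, 0.02]
[0.0009, -0.0172, 0.04] [-5.3, -0.01, 0.02]
[0.0009, -0.0208, 0.0382] [-5.3, -0.01, 0.02]
[0.0009, -0.0242, 0.0362] [-5.3, -0.01, 0.02]
[0.0009, -0.0275, 0.0338] [-5.3, -0.01, 0.02]
[0.0009, -0.0305, 0.0311] [-5.3, -0.01, 0.02]
[0.0009, -0.0332, 0.0281] [-5.3, -0.01, 0.02]
[0.0009, -0.0357, 0.0249] [-5.3, -0.01, 0.02]
[0.0009, -0.0378, 0.0215] [-5.3, -0.01, 0.02]
[0.0009, -0.0397, 0.0179] [-5.3, -0.01, 0.02]
```

```bash
python3 -m handwheel '{"delta_pos":[[0,-0.0134,0.0414],[0,-0.0172,0.04],[0,-0.0208,0.0382],[0,-0.0242,0.0362],[0,-0.0275,0.0338],[0,-0.0305,0.0311],[0,-0.0332,0.0281],[0,-0.0357,0.0249],[0,-0.0378,0.0215],[0,-0.0415,0.0175]],"twist":[[-5.3,0,0],[-5.3,0,0],[-5.3,0,0],[-5.3,0,0],[-5.3,0,0],[-5.3,0,0],[-5.3,0,0],[-5.3,0,0],[-5.3,0,0],[-5.3,0,0]]}' 0.5 60
python3 -m handwheel '{"delta_pos":[[0,0,0],[0,0,0]],"twist":[[0,0,0],[0,0,0]]}'
python3 - <<'E'
from plan import *
rows([.6425,-.0085,.17],Rd(10.2,0),1)
print(telemetry.get_obs()["joint_pos"])
E
```

```text
clock: 18.23
tcp_pos: [0.6433, -0.0087, 0.2094]
eef_rot: [[-0.002, -0.18, 0.984], [0.0, 0.984, 0.18], [-1.0, 0.001, -0.002]]
wrist_force: [0.8, -0.3, 0.2]
finger_gap: 0.0429
clock: 18.48
tcp_pos: [0.6425, -0.0071, 0.2096]
eef_rot: [[-0.002, -0.176, 0.984], [0.001, 0.984, 0.176], [-1.0, 0.002, -0.002]]
wrist_force: [-0.4, 0.6, -0.3]
finger_gap: 0.0429
total local shift [ 0.0396 -0.0015 -0.0002] twist [-0.04 -0.11 -0.09] t 18.48
[0.0396, -0.0015, -0.0002] [-0.04, -0.11, -0.09]
[-0.1490019   0.52075127  0.21716162  1.26838202 -0.11089135  1.36607634
  1.81107435]
```

```bash
python3 -m handwheel '{"delta_pos":[[0,-0.001,0],[0.02,0,0],[0.02,0,0],[0.005,0,0],[0,0,0]],"twist":[[0,4,0],[0,0,0],[0,0,0],[0,0,0],[0,0,0]]}'
python3 - <<'E'
from plan import *
c=eyes.read_camera("top"); crop(c,270,180,390,300,5,"pics/t13.png")
s=eyes.read_camera("side"); crop(s,260,150,400,270,5,"pics/s13.png")
E
```

```text
clock: 19.1
tcp_pos: [0.6399, -0.0079, 0.1658]
eef_rot: [[-0.069, -0.179, 0.982], [-0.012, 0.984, 0.178], [-0.998, 0.001, -0.07]]
wrist_force: [0.5, -0.3, 0.0]
finger_gap: 0.0428
```

View pics/t13.png

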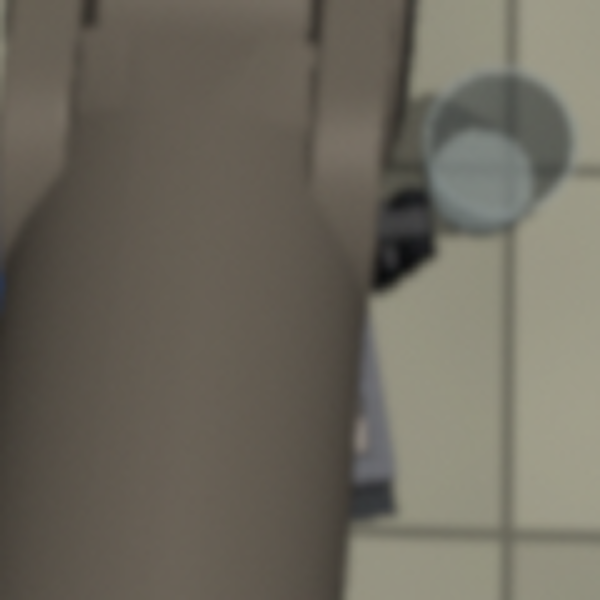

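View pics/s13.png

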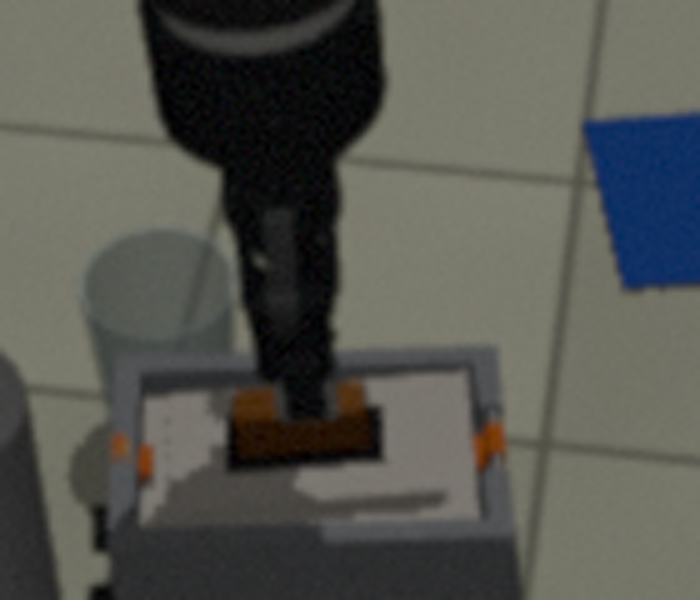

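```bash
python3 -m handwheel '{"delta_pos":[[0.012,0,0.003],[0.012,0,0],[0.007,0,0],[0.003,0,0],[0,0,0]],"twist":[[0,0,0],[0,0,0],[0,0,0],[0,0,0],[0,0,0]]}'
python3 - <<'E'
from plan import *
s=eyes.read_camera("side"); crop(s,260,150,400,270,5,"pics/s14.png")
print(telemetry.get_obs()["tcp_pos"],telemetry.get_obs()["wrist_force"])
E
```

```text
clock: 19.82
tcp_pos: [0.6407, -0.0093, 0.1314]
eef_rot: [[-0.069, -0.177, 0.982], [-0.012, 0.984, 0.176], [-0.998, 0.0, -0.07]]
wrist_force: [0.3, -1.4, -0.1]
finger_gap: 0.0428
[ 0.64091814 -0.00929924  0.13180448] [ 0.28316458 -0.33696972  0.75587326]
```

View pics/s14.png

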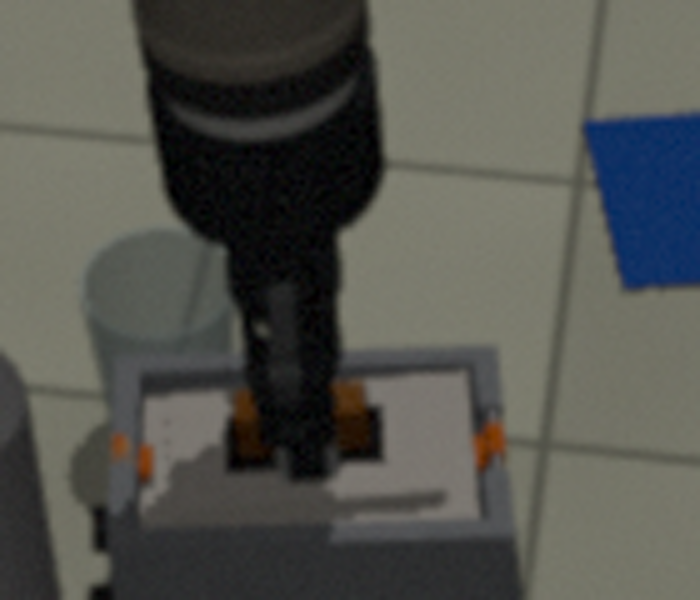

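The fingers straddle the amber window and don't touch the cover. I'll close on it.

```bash
python3 -m handwheel '{"delta_pos":[[0,0,0],[0,0,0],[0,0,0],[0,0,0],[0,0,0]],"twist":[[0,0,0],[0,0,0],[0,0,0],[0,0,0],[0,0,0]]}' 1 70
python3 -m handwheel '{"delta_pos":[[-0.003,0,0],[-0.003,0,0],[-0.004,0,0],[-0.005,0,0],[-0.006,0,0],[0,0,0]],"twist":[[0,0,0],[0,0,0],[0,0,0],[0,0,0],[0,0,0],[0,0,0]]}'
python3 - <<'E'
from plan import *
s=eyes.read_camera("side"); crop(s,260,150,400,270,5,"pics/s15.png")
E
```

```text
clock: 20.5
tcp_pos: [0.6412, -0.0091, 0.1323]
eef_rot: [[-0.067, -0.177, 0.982], [-0.012, 0.984, 0.177], [-0.998, -0.0, -0.069]]
wrist_force: [0.2, 1.0, 4.5]
finger_gap: 0.0142
clock: 21.25
tcp_pos: [0.6445, -0.0088, 0.1552]
eef_rot: [[-0.062, -0.177, 0.982], [-0.012, 0.984, 0.177], [-0.998, -0.001, -0.063]]
wrist_force: [0.3, -0.0, -0.0]
finger_gap: 0.0144
```

View pics/s15.png

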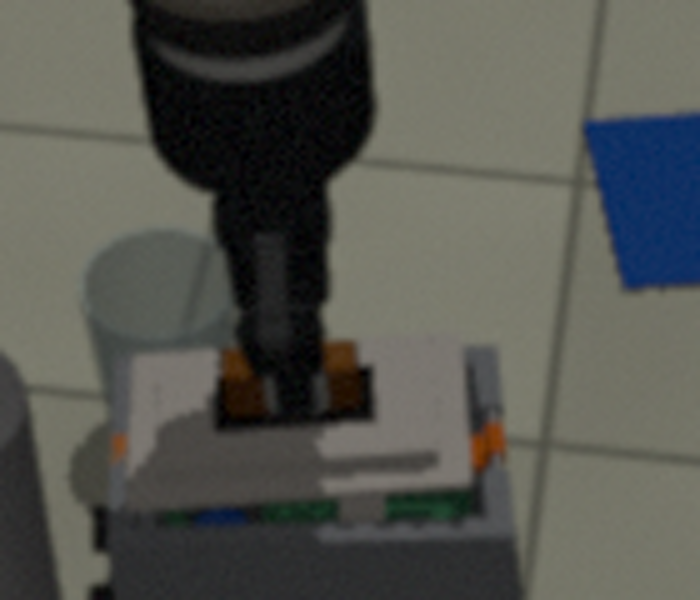

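```bash
python3 -m handwheel '{"delta_pos":[[-0.02,0,0],[-0.025,0,0],[-0.02,0,0],[0,0,0],[0,0,0],[0,0,0]],"twist":[[0,0,0],[0,0,0],[0,0,0],[0,-2,0],[0,-2,0],[0,0,0]]}'
python3 - <<'E'
from plan import *
s=eyes.read_camera("side"); crop(s,240,130,400,270,5,"pics/s16.png")
rows([.462,-.305,.15],Rd(15),10)
E
```

```text
clock: 22.05
tcp_pos: [0.6466, -0.0084, 0.2184]
eef_rot: [[0.001, -0.176, 0.984], [0.0, 0.984, 0.176], [-1.0, -0.0, 0.001]]
wrist_force: [0.9, 1.1, -1.1]
finger_gap: 0.0143
total local shift [ 0.0679 -0.2595 -0.2344] twist [-4.83  0.05  0.  ] t 22.1
[0.0068, -0.0259, -0.0234] [-0.48, 0.0, 0.0]
[0.0068, -0.0258, -0.0237] [-0.48, 0.0, 0.0]
[0.0068, -0.0256, -0.0239] [-0.48, 0.0, 0.0]
[0.0068, -0.0253, -0.0241] [-0.48, 0.0, 0.0]
[0.0068, -0.0251, -0.0243] [-0.48, 0.0, 0.0]
[0.0068, -0.0249, -0.0245] [-0.48, 0.0, 0.0]
[0.0068, -0.0247, -0.0247] [-0.48, 0.0, 0.0]
[0.0068, -0.0245, -0.0249] [-0.48, 0.0, 0.0]
[0.0068, -0.0243, -0.0251] [-0.48, 0.0, 0.0]
[0.0068, -0.0241, -0.0253] [-0.48, 0.0, 0.0]
```

View pics/s16.png

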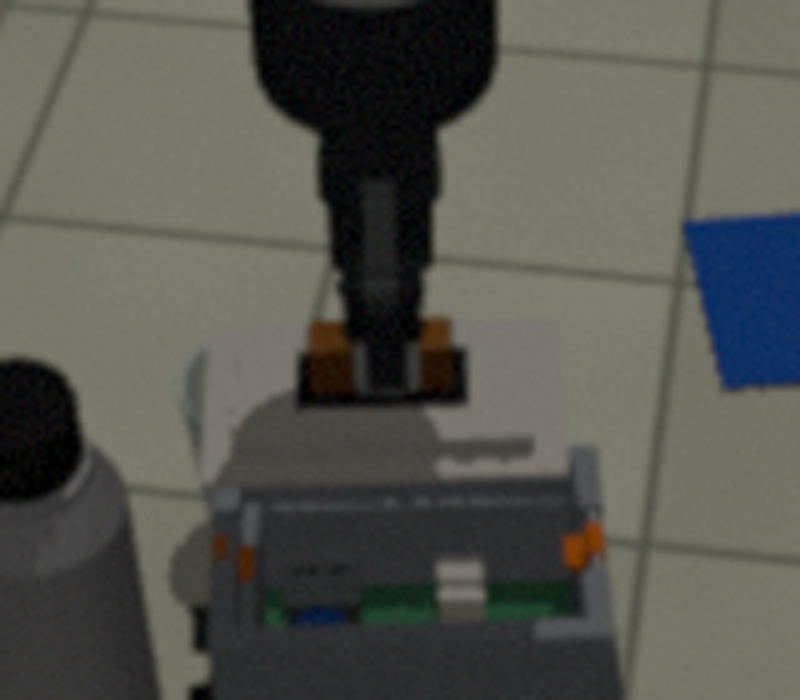

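```bash
python3 -m handwheel '{"delta_pos":[[0,-0.0259,-0.0234],[0,-0.0258,-0.0237],[0,-0.0256,-0.0239],[0,-0.0253,-0.0241],[0.01,-0.0251,-0.0243],[0.012,-0.0249,-0.0245],[0.012,-0.0247,-0.0247],[0.012,-0.0245,-0.0249],[0.012,-0.0243,-0.0251],[0.012,-0.0241,-0.0253]],"twist":[[-0.5,0,0],[-0.5,0,0],[-0.5,0,0],[-0.5,0,0],[-0.5,0,0],[-0.5,0,0],[-0.5,0,0],[-0.5,0,0],[-0.5,0,0],[-0.5,0,0]]}'
python3 -m handwheel '{"delta_pos":[[0.03,0,0],[0.03,0,0],[0.02,0,0],[0,0,0]],"twist":[[0,0,0],[0,0,0],[0,0,0],[0,0,0]]}'
python3 - <<'E'
from plan import *
s=eyes.read_camera("side"); crop(s,340,100,500,220,5,"pics/s17.png")
c=eyes.read_camera("top"); crop(c,380,250,540,410,3.75,"pics/t17.png")
rows([.462,-.305,.06],Rd(15),1)
E
```

```text
clock: 23.35
tcp_pos: [0.4623, -0.3061, 0.1472]
eef_rot: [[0.0, -0.263, 0.965], [-0.0, 0.965, 0.263], [-1.0, -0.0, 0.0]]
wrist_force: [0.9, 0.4, -1.5]
finger_gap: 0.0143
clock: 23.85
tcp_pos: [0.4614, -0.3042, 0.0658]
eef_rot: [[-0.004, -0.262, 0.965], [0.002, 0.965, 0.262], [-1.0, 0.003, -0.003]]
wrist_force: [0.1, -0.2, -2.0]
finger_gap: 0.0141
total local shift [ 0.0081  0.0008 -0.0009] twist [0.19 0.04 0.05] t 23.95
[0.0081, 0.0008, -0.0009] [0.19, 0.04, 0.05]
```

View pics/s17.png

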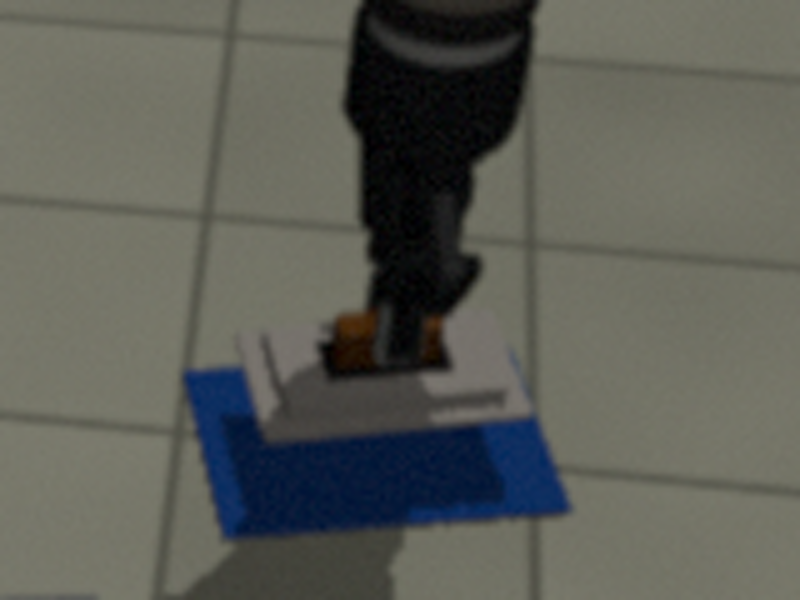

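View pics/t17.png

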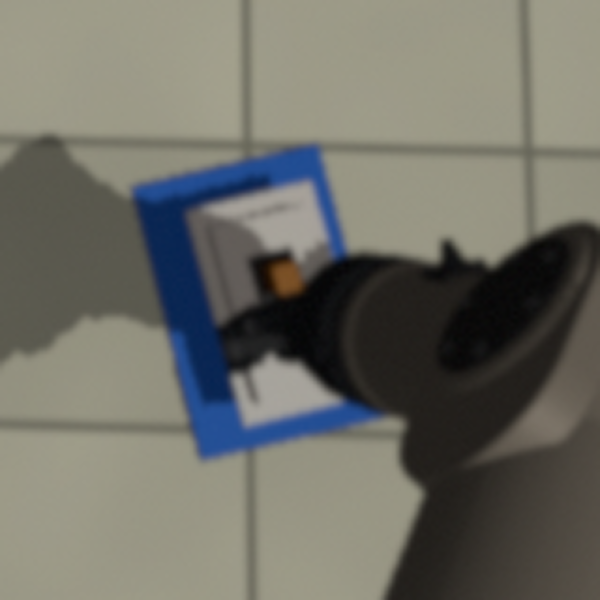

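```bash
python3 -m handwheel '{"delta_pos":[[0.012,0.0005,0],[0.012,0,0],[0.008,0,0],[0.004,0,0],[0,0,0]],"twist":[[0,0,0],[0,0,0],[0,0,0],[0,0,0],[0,0,0]]}'
python3 -m handwheel '{"delta_pos":[[0.002,0,0],[0.0015,0,0],[0,0,0]],"twist":[[0,0,0],[0,0,0],[0,0,0]]}'
```

```text
clock: 24.58
tcp_pos: [0.4619, -0.3045, 0.031]
eef_rot: [[-0.001, -0.262, 0.965], [0.0, 0.965, 0.262], [-1.0, 0.0, -0.001]]
wrist_force: [0.9, 0.7, -0.2]
finger_gap: 0.0144
clock: 24.95
tcp_pos: [0.4622, -0.3046, 0.0279]
eef_rot: [[0.0, -0.262, 0.965], [0.0, 0.965, 0.262], [-1.0, 0.0, 0.0]]
wrist_force: [0.2, -0.7, -1.6]
finger_gap: 0.0144
```

```bash
python3 -m handwheel '{"delta_pos":[[0.0015,0,0],[0.001,0,0],[0,0,0]],"twist":[[0,0,0],[0,0,0],[0,0,0]]}'
python3 - <<'E'
from plan import *
s=eyes.read_camera("side"); crop(s,340,130,500,230,5,"pics/s18.png")
E
```

```text
clock: 25.32
tcp_pos: [0.4621, -0.3046, 0.0253]
eef_rot: [[-0.0, -0.262, 0.965], [0.0, 0.965, 0.262], [-1.0, 0.0, -0.0]]
wrist_force: [-0.3, 0.7, -1.8]
finger_gap: 0.014
```

View pics/s18.png

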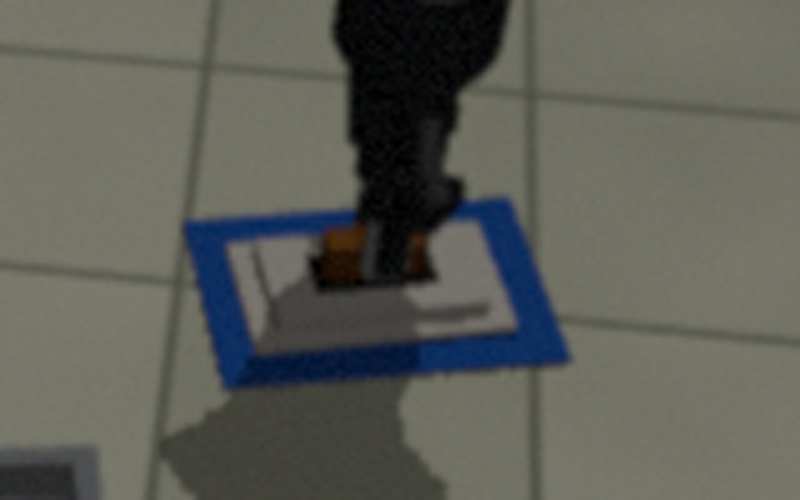

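```bash
python3 -m handwheel '{"delta_pos":[[0.001,0,0],[0.001,0,0],[0,0,0]],"twist":[[0,0,0],[0,0,0],[0,0,0]]}'
python3 -m handwheel '{"delta_pos":[[0.001,0,0],[0,0,0]],"twist":[[0,0,0],[0,0,0]]}'
python3 - <<'E'
from plan import *
print(telemetry.get_obs()["wrist_force"])
E
```

```text
clock: 25.75
tcp_pos: [0.4621, -0.3047, 0.0239]
eef_rot: [[0.0, -0.262, 0.965], [0.0, 0.965, 0.262], [-1.0, -0.0, 0.0]]
wrist_force: [-2.6, 0.3, 2.6]
finger_gap: 0.0144
clock: 26.0
tcp_pos: [0.462, -0.3047, 0.0236]
eef_rot: [[0.0, -0.262, 0.965], [0.0, 0.965, 0.262], [-1.0, 0.0, 0.0]]
wrist_force: [-4.1, 1.7, 8.5]
finger_gap: 0.0145
[-4.06860174  1.70279715  8.46276528]
```

Contact on the mat. I'll ease off 1 mm, open and retreat.

```bash
python3 -m handwheel '{"delta_pos":[[-0.001,0,0],[0,0,0],[0,0,0],[0,0,0]],"twist":[[0,0,0],[0,0,0],[0,0,0],[0,0,0]]}' 0.5 60
python3 -m handwheel '{"delta_pos":[[-0.01,0,0],[-0.03,0,0],[-0.05,0,0],[-0.05,0,0],[-0.05,0,0],[0,0.05,-0.0],[0,0.06,0],[0,0.06,0],[0,0.06,0],[0,0,0]],"twist":[[0,0,0],[0,0,0],[0,0,0],[0,0,0],[0,0,0],[0,0,0],[0,0,0],[0,0,0],[0,0,0],[0,0,0]]}'
python3 - <<'E'
from plan import *
s=eyes.read_camera("side"); cv2.imwrite("pics/s19.png",s["image"][:,:,::-1])
c=eyes.read_camera("top"); cv2.imwrite("pics/t19.png",c["image"][:,:,::-1])
E
```

```text
clock: 26.5
tcp_pos: [0.4622, -0.3046, 0.0232]
eef_rot: [[-0.0, -0.262, 0.965], [0.0, 0.965, 0.262], [-1.0, 0.0, -0.0]]
wrist_force: [-0.2, 0.8, -0.4]
finger_gap: 0.0426
clock: 27.75
tcp_pos: [0.4011, -0.0776, 0.2141]
eef_rot: [[0.001, -0.271, 0.963], [0.002, 0.963, 0.271], [-1.0, 0.002, 0.001]]
wrist_force: [0.8, -0.0, -0.4]
finger_gap: 0.0427
```

View pics/s19.png

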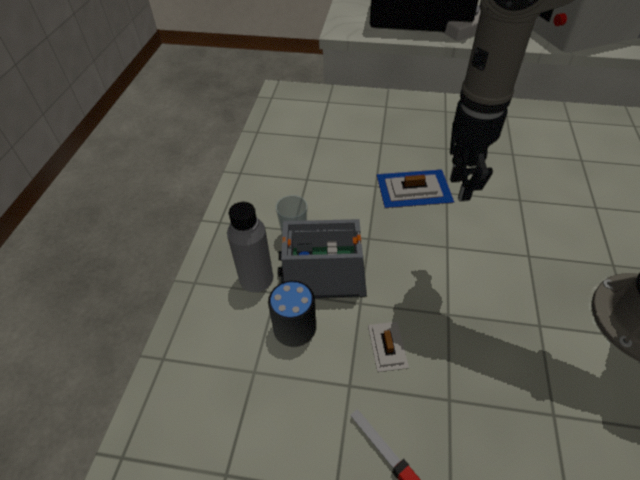

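View pics/t19.png

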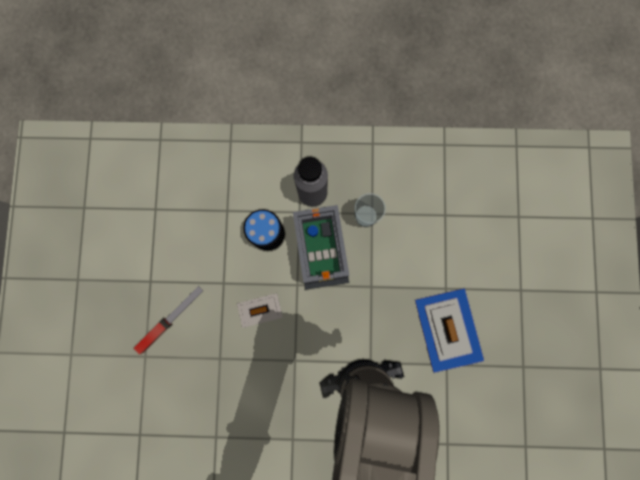

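The cover lies flat in the middle of the mat, the tool is flat on the bench, and the beaker, reactor and flask stand where they were. I'm handing in.

```bash
python3 -c "
from bench import bot
print(bot.hand_in())"
```

```text
the job is handed in; nothing more can be done
None
```

I pried the cover off the driver box and set it down, then handed the job in at about 28 s; `hand_in` reports no verdict. The blade went about 40 mm into the notch under the clip. Tipping the handle down about 24° raised the cover's notch end by roughly 12 mm. I levelled and withdrew the tool and laid it back in its first place. Then I lifted the cover by its window and set it on the mat with light contact (about 8 N) before letting go.

**Last checks:**
- **End state:** in the last pictures the cover lies flat, window up, in the middle of the mat. The tool lies flat on the bench and the gripper is clear of everything.
- **Loose objects:** by eye, the beaker, reactor and flask are at the same pixel positions as at the start.
- **Cover freed:** the 12 mm lift is estimated from pixels and geometry, not measured exactly. After the blade came out, the cover stayed up, tilted on its clip.

**Disagreements:** the two cameras differed by about 3–5 mm, mostly in y, and triangulated heights came out about 5 mm low. I therefore used the given heights for the camera rays, checked the tool's height with the arm's own reading, and lined the blade up with the clip in both pictures. At full tip, joint 6 came within about 0.09 rad of its lower limit, so I stopped there instead of going further.

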